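# Set the press's depth stop to the setting block

### The arm

A 6-joint arm with a two-finger parallel gripper is mounted at the origin on the work surface. World frame = base frame: x ahead of the robot, y to its left, z up, the work surface at z = 0. Lengths are in mm, angles in rad, forces in N, time in s.
With the tool pointing down it reaches from about 400 to 925 mm from the base axis. Payload 12.5 kg.
Tool frame: the origin (TCP) lies between the finger pads; the fingertips stand 11 mm ahead of it and the grasp point (between the pads) lies 8 mm behind it; y points along the fingers, x is the direction in which the jaws open and shut, and the axes are right-handed (so a half turn about y gives the same grasp; the last joint's range is limited). The gripper opens to 95 mm and grips with 3 to 60 N. Pads are 20 mm wide; open, the fingers measure 119 mm over their backs; the gripper's body (75 mm by 180 mm) begins 59 mm behind the grasp point.
Start: joints at [1.083, 0.491, 1.559, -0, 1.092, -0.106], TCP at [232.854, 580.021, 225.661] pointing down, gripper open.
Joint ranges: [-3.1, 3.1], [-0.84, 2.19], [0.05, 2.79], [-1.13, 4.28], [0.06, 2.93], [-2.69, 2.69]. Speed limits (rad/s): [2.22, 2.22, 2.79, 3.14, 3.14, 3.14].

### API

Orientations are given as [roll, pitch, yaw] about the fixed x, y, z axes, in that order (R = Rz(yaw) Ry(pitch) Rx(roll)).
In Python, from cell import env gives the robot as it stands.
- The arm moves only by the tool jog_arm, never from a script. Its argument "series" is a list of rows, each an object of numbers: "dx", "dy", "dz": the shift along the world's x, y, z in m; "rx", "ry", "rz": the turn, a rotation vector about the world's x, y, z in degrees; "gripper": the opening, from 0 (shut) to 1 (fully open). A call has 1 to 12 rows; each row shifts and turns the commanded pose from where the row before left it; what a row does not reach is not made up. A row lasts 1/10 s, in which the tool goes at most 50 mm and 8.59 degrees, less where a joint would pass 70% of its speed; a pose out of reach is approached as far as the arm can. A call is refused whole if a number of a shift passes 0.05 or a number of a turn 8.59, either way. A call with a gripper value outside its range is refused whole. The fingers move at their own pace and stop on an object; the grip force is fixed at half the most. Time passes only in rows, so rows that do not move let the fingers close. It gives the time, the measured TCP pose, the force and the opening at its end, in the units of the state.
- env.state(): the state, without advancing time (a new reading comes with each control period).
- env.read_camera(name): name is "scene" or "side" or "wrist"; returns the picture (480x640x3 uint8, red, green, blue); there is no depth.
- env.camera_info(name): a dict with "camera_matrix" (3x3 intrinsics, pixels), "R" (3x3) and "t" (3): a world point X has camera coordinates R X + t; the wrist camera has in their place "mount" (4x4, takes a point from camera to tool coordinates, whose origin is the TCP and whose axes are the tool frame's). Camera axes: x right, y down, z forward; pixel columns grow to the right and rows downward; lengths in mm; the calibration is good to about 2 mm. A picture is of the moment at which its call begins: read the wrist's pose just before it. camera_info takes no time and is no camera call.
- env.job_done(): hands the job in, once; it reports no verdict.
The state is a dict: "t": time; "joints": joint angles; "qvel": joint speeds; "tau": joint torques, N m; "eef_pos": TCP position; "tcp_rot": TCP orientation; "ft_force": force on the tool from outside, world axes, zero at the start; "moment": the same for the moment, N m; "opening": opening from 0.0 (shut) to 1.0 (fully open).
Only numpy, scipy, OpenCV 4.12 (cv2) and the standard library are available. Lean on these libraries where they do the work, as an engineer would, in place of code of your own. Each camera call takes 0.05 s, during which the arm holds its last target.

### The job

Set the depth stop of the little bench press: with the socket driver from the wooden stand, screw the stop spindle down until the setting block lying under its rubber foot just drags, that is, is lightly nipped but not jammed. Draw the block out from under the foot, feeling it drag, and leave it lying flat, clear of the foot; the driver goes back upright in the hole of its stand, and the other things on the bench stay where they are.

Things in the scene. Friction and masses are not known exactly. Their poses are not given: they have to be found in the camera images.
- press: Fixed two-pillar bench press at the top of its stroke. Origin on the bench below the stop spindle's axis. Aluminium base 15 mm thick reaches 130 mm to its -x (front), 170 mm to +x, 100 mm to each side. Grey press plate from x=45 mm back, top 118 mm; pillars x=95, y=+-72 mm, up to 155 mm; hand lever x=175, y=100 mm, up to 231 mm. Nothing overhangs the spindle or the base's front.
- spindle (a joint): Turn of the vertical stop spindle (24 mm screw, right-hand thread, lead 5 mm), rad, growing clockwise seen from above: clockwise lowers spindle, head and foot by 5 mm per 6.283 rad. 0 is fully up, 15 the lower end. At 0 two flats of its hexagon head face along the press's +-x; the head's yaw is the press's yaw minus this value. Needs about 0.1 N m and stays where it is left.
- hex_head: Hexagon head on top of the spindle, steel, 24 mm across flats, 13 mm high plus a 5 mm tapered (six-sided) top. Origin at its underside on the spindle axis, 122 mm above the bench when the spindle is fully up; it turns and sinks with the spindle.
- hex_top (a point): Top centre of the hexagon head's taper, on the spindle axis, 140 mm above the bench with the spindle fully up.
- foot_face (a point): Centre of the foot's underside as it would be unloaded: it sinks with the spindle and is not pushed back as the rubber is squeezed. The foot first touches the block when this point is 45 mm above the bench (51 mm with the spindle fully up).
- setting_block: Plain ground steel setting block, loose, 110 mm long (its x), 30 mm wide (y), 30 mm high, about 0.5 kg, lying on the press base with its far end under the foot, its length along press x, about 95 mm of it in front of the spindle axis. Origin at the centre of its underside. At the start the foot hangs 1.5 to 4 mm above it.
- driver: Socket driver, loose, about 0.28 kg, 165 mm long, standing in the stand, socket down. Origin at the centre of the socket's mouth, z up along the handle. Hex socket 26 mm across flats, 20 mm deep, mouth flared to 29 mm; outside 39 mm across corners; shank 14 mm; round black handle 34 mm in diameter, 80 to 165 mm above the origin. At yaw 0 two inner flats face its +-x.
- stand: Wooden driver stand, fixed, 110 x 90 mm, 60 mm high, with one vertical hole 46 mm in diameter (chamfered mouth) in its middle. Origin on the bench below the hole's centre.
- stand_floor (a point): Centre of the hole's floor, 12 mm above the bench; the driver's origin stands here.
- pedal: Bystander: red effects pedal, 118 x 72 x 59 mm, origin under its centre.
- multimeter: Bystander: yellow multimeter lying flat, 170 x 82 x 43 mm, origin under its centre.
- solder_spool: Bystander: solder spool standing on end, 60 mm in diameter, 50 mm high, origin under its centre.
- lug (a point): Top front edge of the steel lug (46 mm wide, round-ended) that carries the spindle out in front of the press plate: this point is 23 mm in front (press -x) of the spindle axis, 98 mm above the bench; the lug's underside is 70 mm above the bench.
- foot: Black rubber foot at the lower end of the spindle, 26 mm in diameter, 12 mm high; it does not turn. Origin at the centre of its underside. The rubber gives 1 mm for each 4 N, up to 3 mm; so a light nip (about 4 N) is reached some 1 mm (1.26 rad) of screwing after first touch.
- driver_roof (a point): Centre of the socket's roof inside the driver, 20 mm above its origin; fully seated it rests on hex_top. The socket slips over the head when their yaws agree within 8 degrees, any multiple of 60 degrees apart; turning, it takes up about 9 degrees of play before it drives.
There are look-alikes about, which are no part of the job. There is more than one size of the stand; the job needs the smallest.

How it is judged:
By the outcome, as a careful person would: the job done as asked, in the order asked, and still so for the second after the job is handed in, with the robot touching nothing.
It also fails if it takes over 72 s, if anything falls off the work surface, if the arm or the gripper's body presses on something with over 40 N, if the wrist force passes 120 N, or if a joint passes its speed limit or range.

## Working session

There is one attempt and no reset: what is moved stays moved. The work goes in short steps, Python scripts to look and compute and a tool call to move; the robot and the scene stay as the last step left them, time stands still between calls to the robot, and variables do not carry over. Pictures are saved under pics/ and viewed, and the job is handed in when it is done.

Besides the shell and the picture viewer there is one more tool, called after "Call:" in YAML: its name, and indented under it one key for each argument. jog_arm: Moves the arm, as the interface text tells. Its arguments: {"type":"object","properties":{"series":{"type":"array"}},"required":["series"]}

```bash
ls -la; mkdir -p pics
python3 - <<'E'
from cell import env
import cv2
print(env.state())
for n in ["scene","side","wrist"]:
    print(n,env.camera_info(n))
    cv2.imwrite(f"pics/{n}0.png",env.read_camera(n)[:,:,::-1])
E
```

```text
total 12
drwxr-xr-x  3 agent agent 4096 Dec  7 09:26 .
drwxr-xr-x 23 root  root  4096 Dec  7 09:26 ..
drwxr-xr-x  2 agent agent 4096 Dec  7 09:26 pics
{'t': 0.0, 'joints': array([ 1.08342497e+00,  4.91573958e-01,  1.55949206e+00,  4.01447029e-05,
        1.09169729e+00, -1.05606227e-01]), 'qvel': array([ 3.50456919e-04,  1.35208856e-03,  1.23500967e-03, -2.75235949e-05,
       -3.09295073e-05, -1.01793565e-03]), 'tau': array([-2.79250850e-05, -6.12619114e+01, -2.58198380e+01,  6.92574657e-02,
        4.81156097e-02, -1.01840021e-04]), 'eef_pos': array([232.70533902, 579.79324694, 225.03812637]), 'tcp_rot': array([-1.57063752e+00,  1.16038386e-03,  1.18901277e+00]), 'ft_force': array([ 0.00416655,  0.29895009, -0.25775733]), 'moment': array([-0.00266837,  0.01280958, -0.03036689]), 'opening': 1.0014690819348337}
scene {'camera_matrix': array([[473.12538211,   0.        , 316.12431796],
       [  0.        , 473.12538211, 243.67786515],
       [  0.        ,   0.        ,   1.        ]]), 'R': array([[-0.0668155 ,  0.99756317, -0.02008525],
       [ 0.59560299,  0.0237263 , -0.80292848
[... 329 characters left out ...]
 0.01748907],
       [-0.29229755, -0.66394242, -0.68828962],
       [ 0.29931443,  0.62004786, -0.72522516]]), 't': array([-445.07552208,  261.49775997, 1307.1603685 ])}
wrist {'camera_matrix': array([[338.24136436,   0.        , 319.06787958],
       [  0.        , 338.24136436, 234.64527384],
       [  0.        ,   0.        ,   1.        ]]), 'mount': array([[ 9.99999172e-01, -1.26447165e-03, -2.39429702e-04,
         3.04124979e-01],
       [-1.38576242e-04, -2.90762793e-01,  9.56795160e-01,
        -1.59166028e+02],
       [-1.27945760e-03, -9.56794335e-01, -2.90762728e-01,
         8.26535201e+01],
       [ 0.00000000e+00,  0.00000000e+00,  0.00000000e+00,
         1.00000000e+00]])}
```

View pics/scene0.png

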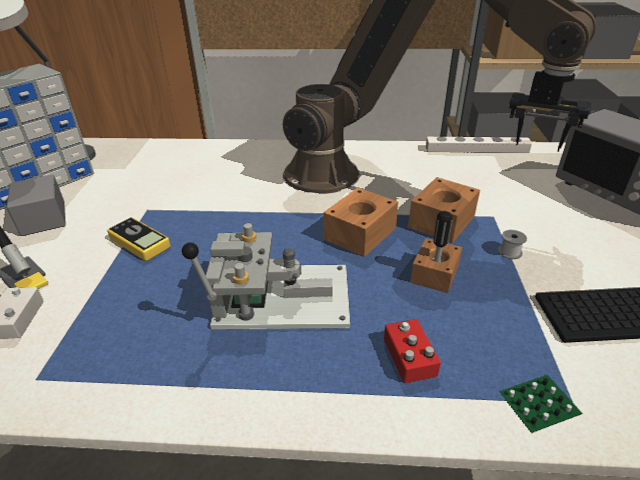

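View pics/side0.png

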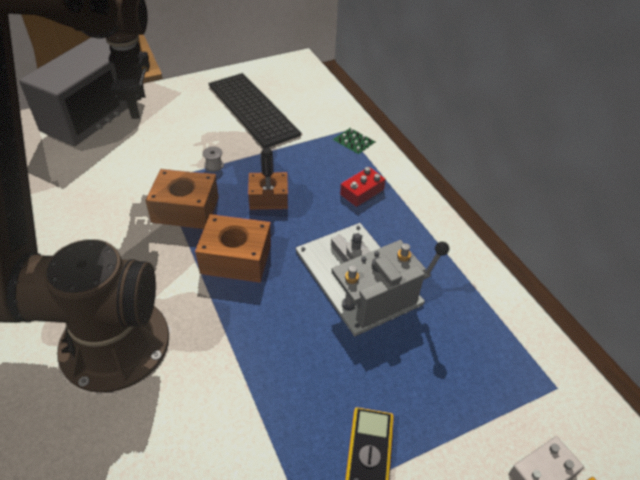

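View pics/wrist0.png

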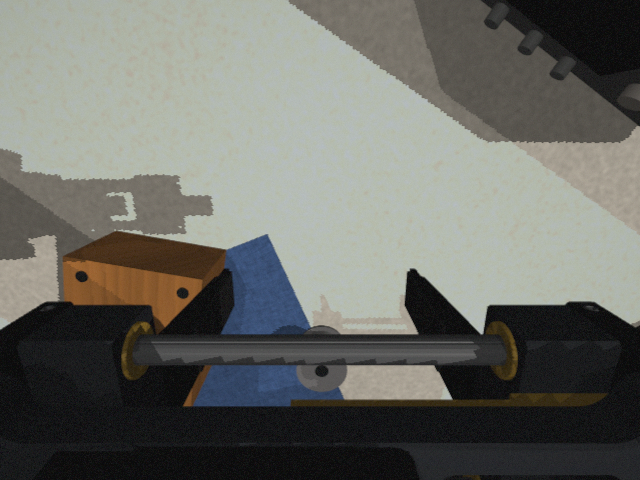

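Run:
```python
import cv2
s=cv2.imread("pics/scene0.png"); d=cv2.imread("pics/side0.png")
def c(im,x,y,w,h,k,n): cv2.imwrite(n,cv2.resize(im[y:y+h,x:x+w],None,fx=k,fy=k,interpolation=cv2.INTER_CUBIC))
c(s,200,210,160,120,5,"pics/c1.png"); c(s,400,190,100,110,5,"pics/c2.png")
c(d,285,210,160,120,5,"pics/c3.png"); c(d,230,140,80,80,7,"pics/c4.png")
```

```text
(no output)
```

View pics/c1.png

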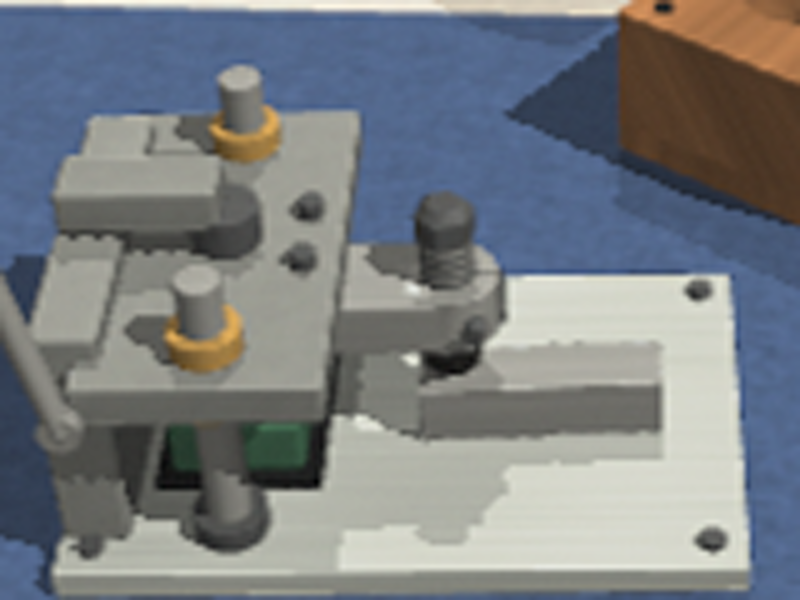

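View pics/c2.png

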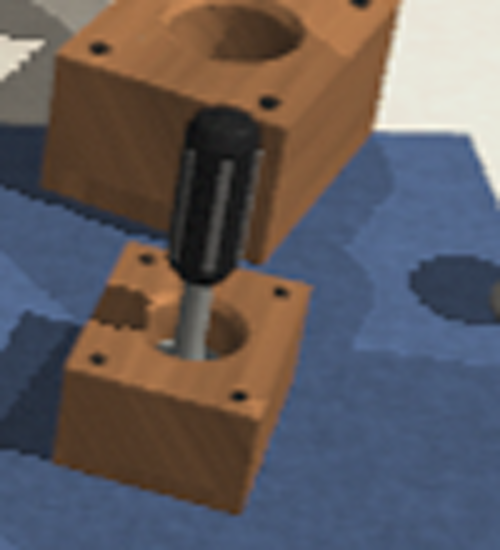

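View pics/c3.png

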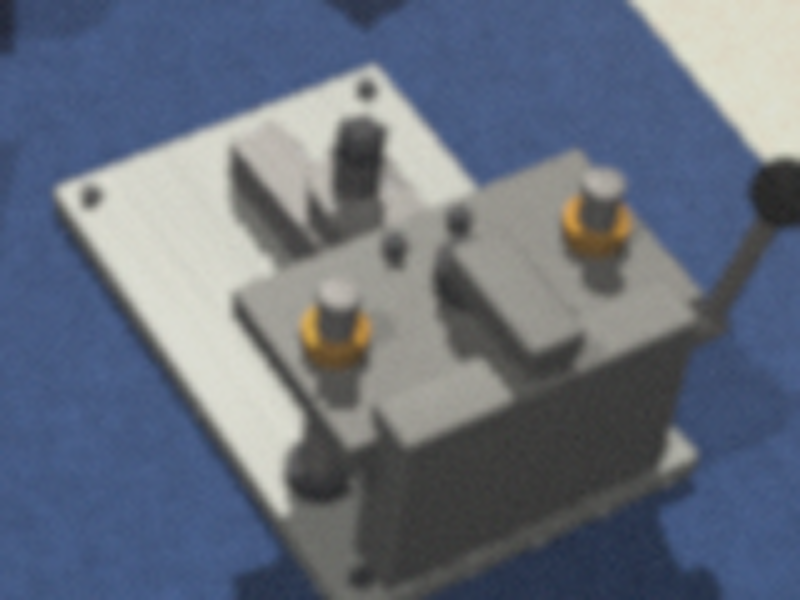

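View pics/c4.png

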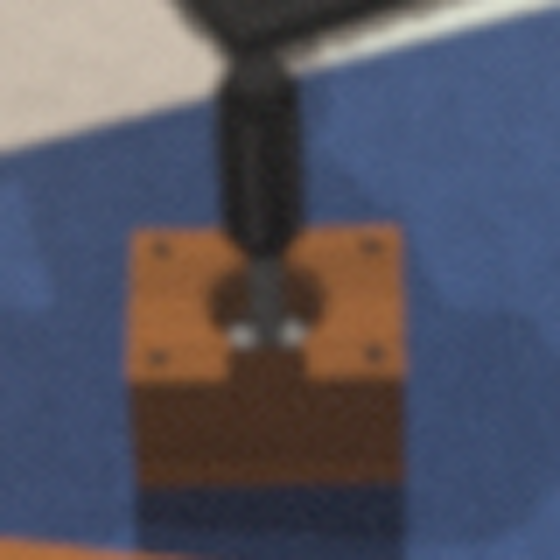

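```bash
cat > h.py <<'E'
import numpy as np, cv2
from cell import env
def ray(n,uv):
    i=env.camera_info(n);K=i["camera_matrix"];R=np.array(i["R"]);t=np.array(i["t"])
    d=R.T@np.linalg.inv(K)@np.array([uv[0],uv[1],1.]); return -R.T@t,d/np.linalg.norm(d)
def onz(n,uv,z):
    o,d=ray(n,uv); return o+d*(z-o[2])/d[2]
def tri(a,b):
    (o1,d1),(o2,d2)=a,b
    A=np.stack([d1,-d2],1); s=np.linalg.lstsq(A,o2-o1,rcond=None)[0]
    p,q=o1+s[0]*d1,o2+s[1]*d2; return (p+q)/2,np.linalg.norm(p-q)
def rt(rpy):
    from scipy.spatial.transform import Rotation as Ro
    return Ro.from_euler("xyz",rpy).as_matrix()
def wray(st,uv):
    i=env.camera_info("wrist");M=np.array(i["mount"]);K=i["camera_matrix"];R=rt(st["tcp_rot"])
    d=R@M[:3,:3]@np.linalg.inv(K)@np.array([uv[0],uv[1],1.]);o=np.array(st["eef_pos"])+R@M[:3,3]
    return o,d/np.linalg.norm(d)
def wonz(st,uv,z):
    o,d=wray(st,uv); return o+d*(z-o[2])/d[2]
def wproj(st,X):
    i=env.camera_info("wrist");M=np.array(i["mount"]);K=i["camera_matrix"];R=rt(st["tcp_rot"])
    Xt=R.T@(np.asarray(X,float)-st["eef_pos"]); c=M[:3,:3].T@(Xt-M[:3,3]); p=K@c; return p[:2]/p[2],c[2]
def proj(n,X):
    i=env.camera_info(n); p=i["camera_matrix"]@(np.array(i["R"])@np.asarray(X,float)+i["t"]); return p[:2]/p[2]
E
python3 - <<'E'
from h import *
np.set_printoptions(precision=1,suppress=True)
S=lambda x,y:(200+x/5,210+y/5); D=lambda x,y:(285+x/5,210+y/5)
for n,u in [("FR",(730,275)),("FL",(748,570)),("BL",(55,570)),("scrR",(698,289)),("scrL",(711,538))]: print("scene",n,onz("scene",S(*u),15))
for n,u in [("FL",(370,65)),("FR",(55,187)),("scrL",(366,90)),("scrR",(92,196))]: print("side",n,onz("side",D(*u),15))
# pillar tops
for n,a,b in [("pillR",(238,75),(340,290)),("pillL",(194,275),(604,180)),("hextop",(445,205),(360,128))]: print(n,tri(ray("scene",S(*a)),ray("side",D(*b))))
S2=lambda x,y:(400+x/5,190+y/5); D2=lambda x,y:(230+x/7,140+y/7)
print("drv top",tri(ray("scene",S2(225,120)),ray("side",D2(262,65))))
print("drv scene at z177",onz("scene",S2(225,118),177),onz("side",D2(262,65),177))
for n,a in [("c",(128,242)),("c",(312,288)),("c",(258,416)),("c",(67,362))]: print("stand",onz("scene",S2(*a),60))
for n,a in [("c",(130,230)),("c",(403,228)),("c",(405,380)),("c",(125,380))]: print("stand side",onz("side",D2(*a),60))
E
```

```text
scene FR [498.9  89.6  15. ]
scene FL [697.2 100.5  15. ]
scene BL [ 711.3 -196.    15. ]
scene scrR [510.4  74.2  15. ]
scene scrL [679.1  84.4  15. ]
side FL [692.  101.3  15. ]
side FR [496.9  89.1  15. ]
side scrL [681.   85.3  15. ]
side scrR [512.1  75.4  15. ]
pillR (array([ 537.6, -133.3,  155.3]), np.float64(0.6074149438190086))
pillL (array([ 680.7, -124.7,  155.8]), np.float64(0.511349049687289))
hextop (array([603.2, -33.2, 134.7]), np.float64(0.5218020263360634))
drv top (array([510. , 306.5, 178.1]), np.float64(2.8351773737702954))
drv scene at z177 [508.6 305.9 177. ] [510.6 309.9 177. ]
stand [441.6 284.9  60. ]
stand [476.1 368.3  60. ]
stand [573.3 327.2  60. ]
stand [538.  245.6  60. ]
stand side [472.1 369.7  60. ]
stand side [575.2 326.1  60. ]
stand side [539.7 241.6  60. ]
stand side [438.4 285.9  60. ]
```

Call:
jog_arm:
  series:
    - {"dx": 0.025, "dy": -0.042, "dz": 0.003}
    - {"dx": 0.025, "dy": -0.042, "dz": 0.003}
    - {"dx": 0.025, "dy": -0.042, "dz": 0.003}
    - {"dx": 0.025, "dy": -0.042, "dz": 0.003}
    - {"dx": 0.025, "dy": -0.042, "dz": 0.003}
    - {"dx": 0.025, "dy": -0.042, "dz": 0.003}
    - {"dx": 0.025, "dy": -0.042, "dz": 0.003}
    - {"dx": 0.025, "dy": -0.042, "dz": 0.003}
    - {"dx": 0.025, "dy": -0.042, "dz": 0.003}
    - {"dx": 0.025, "dy": -0.042, "dz": 0.003}
    - {"dx": 0.025, "dy": -0.042, "dz": 0.003}
    - {"dx": 0.025, "dy": -0.042, "dz": 0.003}

```text
$.series[0]: bad value
```

Call:
jog_arm:
  series:
    - {"dx": 0.025, "dy": -0.04}
    - {"dx": 0.025, "dy": -0.04}
    - {"dx": 0.02, "dy": -0.03}
    - {}
    - {}

```text
$.series[0]: bad value
```

Run:
```python
from h import *
st=env.state(); print(st)
cv2.imwrite("pics/w1.png",env.read_camera("wrist")[:,:,::-1])
print(wproj(st,[603.4,-33.8,136]))
```

```text
{'t': 0.15, 'joints': array([ 1.08338529e+00,  4.91439953e-01,  1.55930807e+00, -6.27239070e-05,
        1.09173074e+00, -1.05588421e-01]), 'qvel': array([-9.52411976e-05, -3.31734193e-03, -2.86439912e-04,  1.60391731e-03,
        1.86659723e-03,  1.14773752e-03]), 'tau': array([ 3.54882184e-03, -6.12903428e+01, -2.58278096e+01,  6.93440018e-02,
        4.73204500e-02, -8.23797359e-05]), 'eef_pos': array([232.78565004, 579.84126801, 225.1847518 ]), 'tcp_rot': array([-1.57075827e+00,  8.87037253e-04,  1.18900266e+00]), 'ft_force': array([ 0.50664545, -0.32841238, -0.85434798]), 'moment': array([ 0.00649118, -0.01349278, -0.06002386]), 'opening': 0.9980255885805612}
(array([-20.91732567, 672.76669496]), np.float64(428.58316507109384))
```

View pics/w1.png

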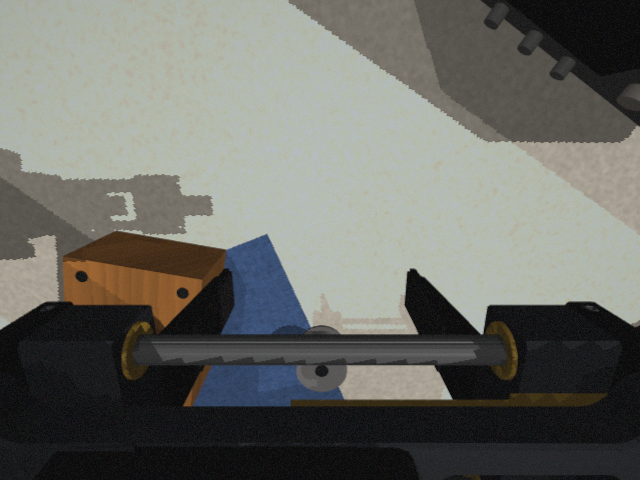

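Call:
jog_arm:
  series:
    - {"dx": 0.025, "dy": -0.042, "dz": 0.003, "rx": 0, "ry": 0, "rz": 0, "gripper": 1}
    - {"dx": 0.025, "dy": -0.042, "dz": 0.003, "rx": 0, "ry": 0, "rz": 0, "gripper": 1}

```text
t: 0.4
eef_pos: [282.7, 495.3, 231.1]
tcp_rot: [-1.571, 0.001, 1.191]
ft_force: [0.2, 0.5, 0.4]
opening: 0.999
```

Call:
jog_arm:
  series:
    - {"dx": 0.0255, "dy": -0.042, "dz": 0.002, "rx": 0, "ry": 0, "rz": 0, "gripper": 1}
    - {"dx": 0.0255, "dy": -0.042, "dz": 0.002, "rx": 0, "ry": 0, "rz": 0, "gripper": 1}
    - {"dx": 0.0255, "dy": -0.042, "dz": 0.002, "rx": 0, "ry": 0, "rz": 0, "gripper": 1}
    - {"dx": 0.0255, "dy": -0.042, "dz": 0.002, "rx": 0, "ry": 0, "rz": 0, "gripper": 1}
    - {"dx": 0.0255, "dy": -0.042, "dz": 0.002, "rx": 0, "ry": 0, "rz": 0, "gripper": 1}
    - {"dx": 0.0255, "dy": -0.042, "dz": 0.002, "rx": 0, "ry": 0, "rz": 0, "gripper": 1}
    - {"dx": 0.0255, "dy": -0.042, "dz": 0.002, "rx": 0, "ry": 0, "rz": 0, "gripper": 1}
    - {"dx": 0.0255, "dy": -0.042, "dz": 0.002, "rx": 0, "ry": 0, "rz": 0, "gripper": 1}
    - {"dx": 0.0255, "dy": -0.042, "dz": 0.002, "rx": 0, "ry": 0, "rz": 0, "gripper": 1}
    - {"dx": 0.0255, "dy": -0.042, "dz": 0.002, "rx": 0, "ry": 0, "rz": 0, "gripper": 1}
    - {"dx": 0.0255, "dy": -0.042, "dz": 0.002, "rx": 0, "ry": 0, "rz": 0, "gripper": 1}
    - {"dx": 0.025, "dy": -0.042, "dz": 0.002, "rx": 0, "ry": 0, "rz": 0, "gripper": 1}

```text
t: 1.6
eef_pos: [589.1, -10.0, 255.7]
tcp_rot: [-1.571, -0.0, 1.189]
ft_force: [0.6, 0.5, -0.5]
opening: 1.001
```

Call:
jog_arm:
  series:
    - {"dx": 0.012, "dy": -0.015, "dz": 0, "rx": 0, "ry": 0, "rz": 0, "gripper": 1}
    - {"dx": 0.002, "dy": -0.01, "dz": 0, "rx": 0, "ry": 0, "rz": 0, "gripper": 1}
    - {"dx": 0, "dy": 0, "dz": 0, "rx": 0, "ry": 0, "rz": 0, "gripper": 1}
    - {"dx": 0, "dy": 0, "dz": 0, "rx": 0, "ry": 0, "rz": 0, "gripper": 1}

```text
t: 2.0
eef_pos: [601.7, -32.1, 255.6]
tcp_rot: [-1.57, -0.0, 1.189]
ft_force: [-0.3, 0.2, 0.0]
opening: 1.001
```

Run:
```python
from h import *
st=env.state(); print(st['t'],st['joints'],st['eef_pos'],st['tcp_rot'],st['ft_force'])
import pickle; pickle.dump(st,open("st1.pkl","wb"))
cv2.imwrite("pics/w1b.png",env.read_camera("wrist")[:,:,::-1])
print(wproj(st,[603.4,-33.8,136]))
```

```text
2.0 [-1.63067819e-01  4.30947714e-01  1.57785065e+00  2.94140346e-04
  1.13331243e+00 -1.35264232e+00] [601.67657495 -32.13666159 255.63385652] [-1.57023280e+00 -1.47917462e-04  1.18944978e+00] [-0.34702556  0.17049738  0.03335884]
(array([317.72794282, 234.88482294]), np.float64(291.45015849922567))
```

View pics/w1b.png

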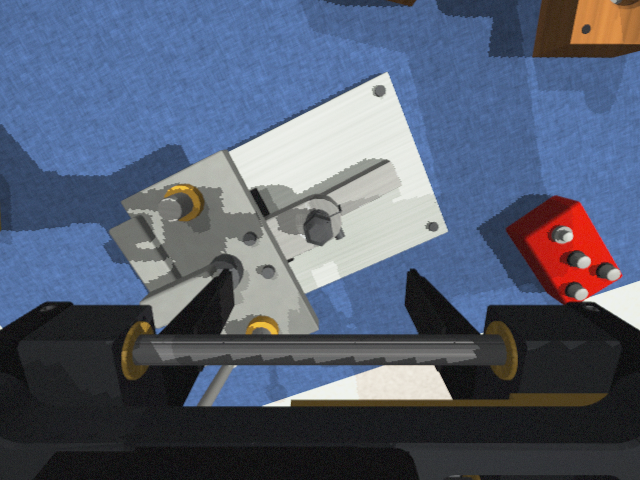

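Run:
```python
import cv2
im=cv2.imread("pics/w1b.png")
c=im[190:270,270:350]; c=cv2.convertScaleAbs(c,alpha=1.6)
cv2.imwrite("pics/c5.png",cv2.resize(c,None,fx=7,fy=7,interpolation=cv2.INTER_CUBIC))
```

```text
(no output)
```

View pics/c5.png

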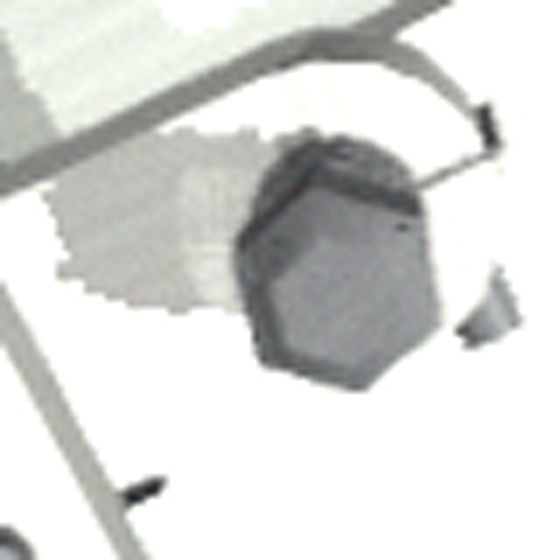

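Run:
```python
from h import *
import pickle; st=pickle.load(open("st1.pkl","rb"))
np.set_printoptions(precision=1,suppress=True)
P=[(315,175),(240,240),(268,365),(362,390),(440,310),(420,212)]
for z in (130.5,):
    W=np.array([wonz(st,(270+(x-3)/7,190+(y-3)/7),z) for x,y in P])[:,:2]
    c=W.mean(0); print(c,[W[i]-c for i in range(6)],np.linalg.norm(W-c,axis=1))
    a=np.degrees(np.arctan2(*(W-c).T[::-1])); print(a,np.mod(a,60))
    z6=np.exp(1j*np.radians(a*6)).mean(); print("corner phase mod60",np.degrees(np.angle(z6))/6)
# screws and base corners for the press yaw
for n,uv,z in [("scr",(379,90),15),("scr",(433,227),15),("corner",(387,72),15),("corner",(447,232),15),("plateA",(226,151),118),("plateB",(317,329),118)]: print(n,wonz(st,uv,z))
```

```text
[601.  -32.3] [array([-14. ,   2.2]), array([-9.8, -9.6]), array([  6.6, -12.6]), array([14.1, -2.8]), array([ 7.9, 10.2]), array([-4.8, 12.5])] [14.2 13.7 14.2 14.4 12.9 13.4]
[ 171.  -135.8  -62.4  -11.2   52.1  111. ] [51.  44.2 57.6 48.8 52.1 51. ]
corner phase mod60 -9.209354634412252
scr [508.8  76.2  15. ]
scr [680.8  87.   15. ]
corner [495.  90.  15.]
corner [693.4 101.2  15. ]
plateA [509.9 -80.5 118. ]
plateB [699.6 -73.5 118. ]
```

Call:
jog_arm:
  series:
    - {"dx": -0.0115, "dy": 0.0424, "dz": 0, "rx": 0, "ry": 0, "rz": 0, "gripper": 1}
    - {"dx": -0.0115, "dy": 0.0424, "dz": 0, "rx": 0, "ry": 0, "rz": 0, "gripper": 1}
    - {"dx": -0.0115, "dy": 0.0424, "dz": 0, "rx": 0, "ry": 0, "rz": 0, "gripper": 1}
    - {"dx": -0.0115, "dy": 0.0424, "dz": 0, "rx": 0, "ry": 0, "rz": 0, "gripper": 1}
    - {"dx": -0.0115, "dy": 0.0424, "dz": 0, "rx": 0, "ry": 0, "rz": 0, "gripper": 1}
    - {"dx": -0.0115, "dy": 0.0424, "dz": 0, "rx": 0, "ry": 0, "rz": 0, "gripper": 1}
    - {"dx": -0.0115, "dy": 0.0424, "dz": 0, "rx": 0, "ry": 0, "rz": 0, "gripper": 1}
    - {"dx": -0.0115, "dy": 0.0424, "dz": 0, "rx": 0, "ry": 0, "rz": 0, "gripper": 1}
    - {"dx": 0, "dy": 0, "dz": 0, "rx": 0, "ry": 0, "rz": 0, "gripper": 1}
    - {"dx": 0, "dy": 0, "dz": 0, "rx": 0, "ry": 0, "rz": 0, "gripper": 1}

```text
t: 3.05
eef_pos: [509.0, 307.6, 255.8]
tcp_rot: [-1.571, -0.0, 1.192]
ft_force: [0.4, -0.7, -0.1]
opening: 1.0
```

Run:
```python
from h import *
st=env.state(); print(st['t'],st['joints'],st['eef_pos'],st['tcp_rot'],st['ft_force'])
import pickle; pickle.dump(st,open("st2.pkl","wb"))
im=env.read_camera("wrist")[:,:,::-1]
cv2.imwrite("pics/w2.png",im)
cv2.imwrite("pics/w2c.png",cv2.resize(im[140:330,220:430],None,fx=3,fy=3,interpolation=cv2.INTER_CUBIC))
```

```text
3.05 [ 4.32625168e-01  4.19086551e-01  1.59732280e+00 -6.91486019e-05
  1.12508844e+00 -7.59800585e-01] [509.01602882 307.63441206 255.81622188] [-1.57090690e+00 -2.57938403e-05  1.19245556e+00] [ 0.37435885 -0.69966071 -0.08312738]
```

View pics/w2.png

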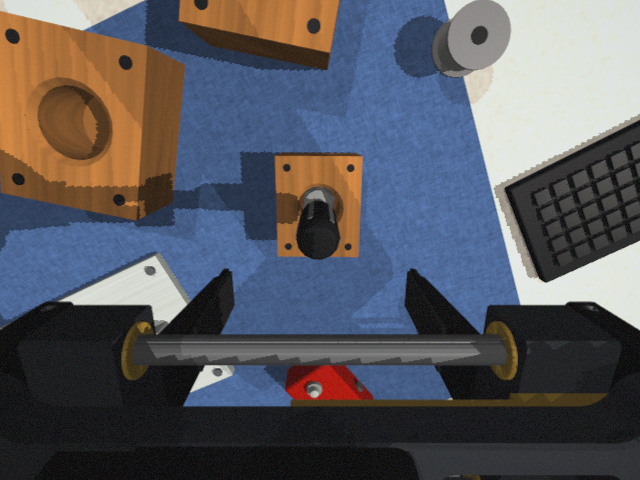

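View pics/w2c.png

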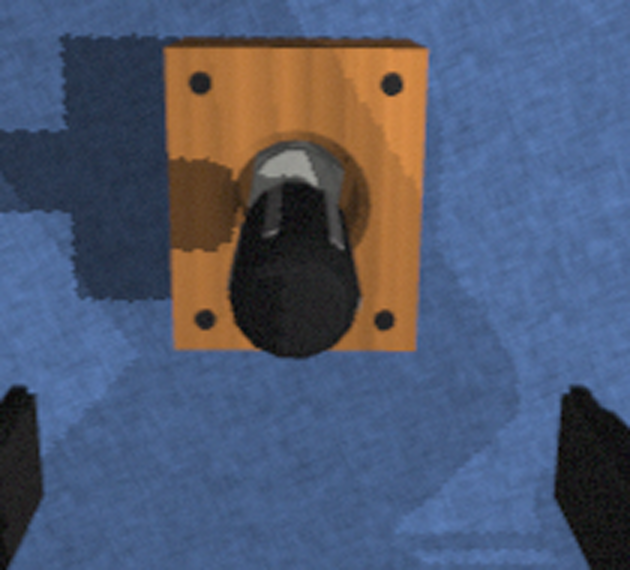

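Run:
```python
from h import *
import pickle; st=pickle.load(open("st2.pkl","rb"))
im=cv2.imread("pics/w2.png")
c=cv2.resize(cv2.convertScaleAbs(im[178:228,290:350],alpha=1.8),None,fx=12,fy=12,interpolation=cv2.INTER_CUBIC)
cv2.imwrite("pics/w2d.png",c)
P=lambda x,y:(220+(x-1)/3,140+(y-1)/3)
print("handle",[wonz(st,P(295,y),z) for y,z in ((294,177),(296,170))])
s=[wonz(st,P(*p),60) for p in ((200,83),(391,83),(205,320),(385,320))]; print(s,np.mean(s,0))
s=[wonz(st,P(*p),60) for p in ((165,47),(428,47),(417,350),(174,350))]; print(s,np.mean(s,0))
for r in [(509,307,177),(509,307,92),(509,307,40)]: print(wproj(st,r))
```

```text
handle [array([501.38495117, 310.08290368, 177.        ]), array([503.90970279, 309.0513769 , 170.        ])]
[array([452.42414312, 294.03289557,  60.        ]), array([476.82756987, 355.19563175,  60.        ]), array([532.37265016, 261.50894495,  60.        ]), array([557.02344697, 323.28447594,  60.        ])] [504.66195253 308.50548705  60.        ]
[array([436.87671961, 287.74218721,  60.        ]), array([470.14057437, 371.11333139,  60.        ]), array([572.53074812, 330.26196268,  60.        ]), array([538.94664728, 246.10068353,  60.        ])] [504.62367235 308.8045412   60.        ]
(array([317.95435509, 248.19669272]), np.float64(251.7939215100043))
(array([318.21197573, 219.78421718]), np.float64(333.1187410582013))
(array([318.31562315, 208.35314551]), np.float64(382.87039537003943))
```

View pics/w2d.png

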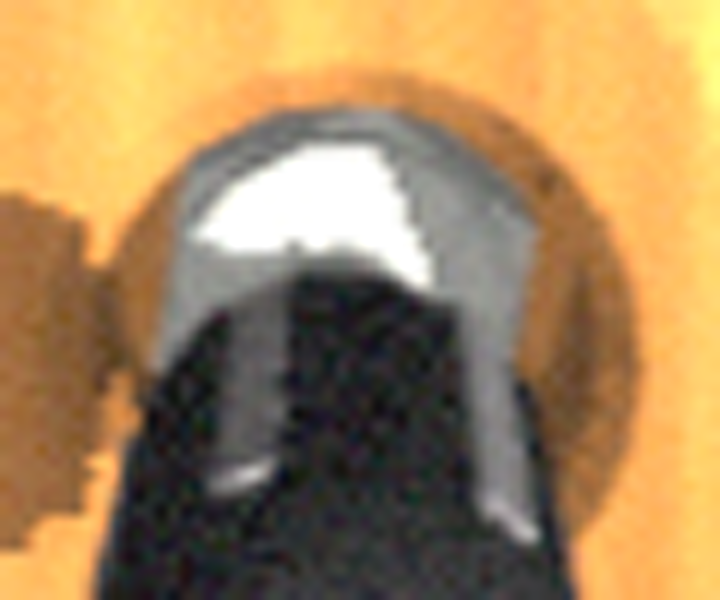

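Call:
jog_arm:
  series:
    - {"dx": -0.0005, "dy": -0.0005, "dz": -0.025, "rx": 0, "ry": 0, "rz": 0, "gripper": 1}
    - {"dx": 0, "dy": 0, "dz": -0.025, "rx": 0, "ry": 0, "rz": 0, "gripper": 1}
    - {"dx": 0, "dy": 0, "dz": -0.025, "rx": 0, "ry": 0, "rz": 0, "gripper": 0.8}
    - {"dx": 0, "dy": 0, "dz": -0.025, "rx": 0, "ry": 0, "rz": 0, "gripper": 0.6}
    - {"dx": 0, "dy": 0, "dz": -0.0218, "rx": 0, "ry": 0, "rz": 0, "gripper": 0.5}
    - {"dx": 0, "dy": 0, "dz": 0, "rx": 0, "ry": 0, "rz": 0, "gripper": 0.2}
    - {"dx": 0, "dy": 0, "dz": 0, "rx": 0, "ry": 0, "rz": 0, "gripper": 0.2}
    - {"dx": 0, "dy": 0, "dz": 0, "rx": 0, "ry": 0, "rz": 0, "gripper": 0.2}
    - {"dx": 0, "dy": 0, "dz": 0, "rx": 0, "ry": 0, "rz": 0, "gripper": 0.2}

```text
t: 4.0
eef_pos: [510.4, 305.7, 135.1]
tcp_rot: [-1.572, -0.002, 1.189]
ft_force: [0.9, -0.3, 0.5]
opening: 0.468
```

Call:
jog_arm:
  series:
    - {"dx": 0, "dy": 0, "dz": 0, "rx": 0, "ry": 0, "rz": 0, "gripper": 0.2}
    - {"dx": 0, "dy": 0, "dz": 0, "rx": 0, "ry": 0, "rz": 0, "gripper": 0.2}
    - {"dx": 0, "dy": 0, "dz": 0, "rx": 0, "ry": 0, "rz": 0, "gripper": 0.2}

```text
t: 4.3
eef_pos: [510.1, 305.9, 134.5]
tcp_rot: [-1.572, -0.001, 1.189]
ft_force: [1.1, -1.1, 6.7]
opening: 0.353
```

Run:
```python
from h import *
st=env.state(); print(st['t'],st['joints'],st['eef_pos'],st['tcp_rot'],st['ft_force'],st['moment'],st['opening'])
```

```text
4.3 [ 4.29120278e-01  5.51851088e-01  1.73037630e+00  2.50068226e-05
  8.58164129e-01 -7.60001405e-01] [510.09777077 305.8748491  134.53236104] [-1.57161009e+00 -8.83674170e-04  1.18910570e+00] [ 1.12338714 -1.06789082  6.69372722] [-0.07512374  0.13047079  0.03143617] 0.35303003510739456
```

Call:
jog_arm:
  series:
    - {"dx": 0, "dy": 0, "dz": 0.005, "rx": 0, "ry": 0, "rz": 0, "gripper": 0.2}
    - {"dx": 0, "dy": 0, "dz": 0.015, "rx": 0, "ry": 0, "rz": 0, "gripper": 0.2}
    - {"dx": 0, "dy": 0, "dz": 0.02, "rx": 0, "ry": 0, "rz": 0, "gripper": 0.2}
    - {"dx": 0, "dy": 0, "dz": 0.02, "rx": 0, "ry": 0, "rz": 0, "gripper": 0.2}
    - {"dx": 0, "dy": 0, "dz": 0.02, "rx": 0, "ry": 0, "rz": 0, "gripper": 0.2}
    - {"dx": 0, "dy": 0, "dz": 0.02, "rx": 0, "ry": 0, "rz": 0, "gripper": 0.2}
    - {"dx": 0, "dy": 0, "dz": 0.02, "rx": 0, "ry": 0, "rz": 0, "gripper": 0.2}
    - {"dx": 0, "dy": 0, "dz": 0, "rx": 0, "ry": 0, "rz": 0, "gripper": 0.2}
    - {"dx": 0, "dy": 0, "dz": 0, "rx": 0, "ry": 0, "rz": 0, "gripper": 0.2}

```text
t: 5.2
eef_pos: [509.5, 305.6, 253.2]
tcp_rot: [-1.57, 0.0, 1.189]
ft_force: [0.2, 0.4, -3.4]
opening: 0.354
```

Run:
```python
from h import *
st=env.state(); print(st['t'],st['joints'],st['eef_pos'],st['tcp_rot'],st['ft_force'],st['moment'])
import pickle; pickle.dump(st,open("st3.pkl","wb"))
for n in ("wrist","scene","side"):
    cv2.imwrite(f"pics/{n}3.png",env.read_camera(n)[:,:,::-1])
im=cv2.imread("pics/wrist3.png"); cv2.imwrite("pics/w3c.png",cv2.resize(cv2.convertScaleAbs(im[170:330,240:400],alpha=1.5),None,fx=4,fy=4,interpolation=cv2.INTER_CUBIC))
s=cv2.imread("pics/scene3.png");d=cv2.imread("pics/side3.png")
a=cv2.resize(s[140:290,390:490],None,fx=4,fy=4,interpolation=cv2.INTER_CUBIC);b=cv2.resize(d[60:210,220:310],None,fx=4,fy=4,interpolation=cv2.INTER_CUBIC)
cv2.imwrite("pics/c33.png",np.hstack([a,b]))
```

```text
5.2 [ 4.29077304e-01  4.20814777e-01  1.60197457e+00  9.19856287e-06
  1.11946355e+00 -7.59972216e-01] [509.49965494 305.57022034 253.15962095] [-1.57033549e+00  4.72881266e-04  1.18904561e+00] [ 0.21323463  0.4236776  -3.36486405] [-0.01107915  0.01220844 -0.03045235]
```

View pics/w3c.png

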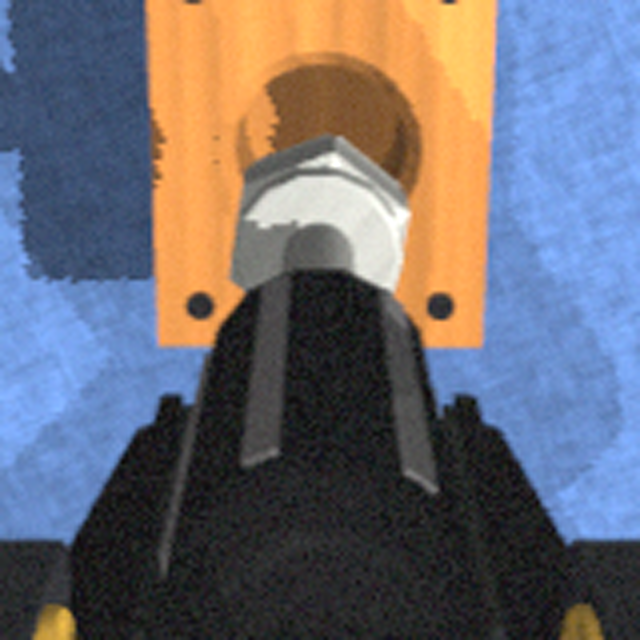

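View pics/c33.png

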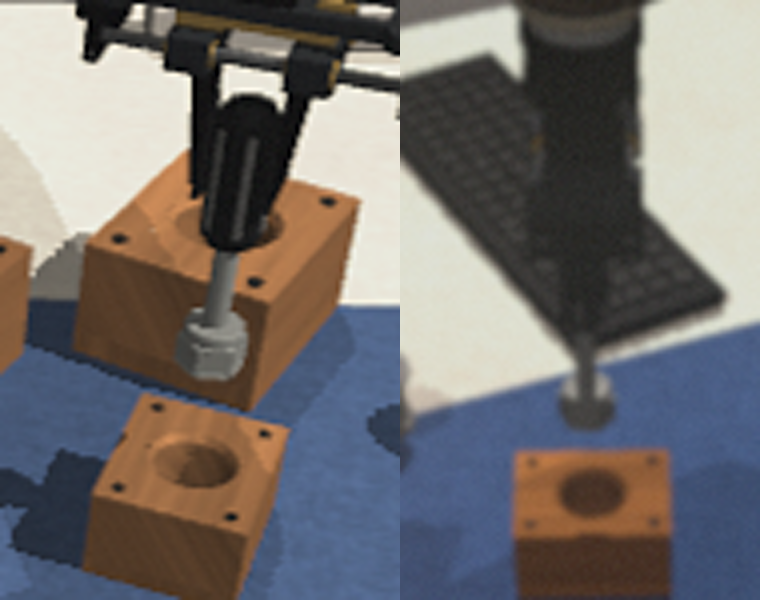

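Run:
```python
from h import *
import pickle; st=pickle.load(open("st3.pkl","rb"))
np.set_printoptions(precision=1,suppress=True)
f=lambda x,y:(240+(x-1.5)/4,170+(y-1.5)/4)
from scipy.optimize import least_squares
for z in (140,145,150,155,160,165):
    W=np.array([wonz(st,f(*p),z) for p in ((410,210),(335,138),(245,175))])[:,:2]
    def r(p): return np.concatenate([W[i]-p[:2]-19.5*np.array([np.cos(p[2]+i*np.pi/3),np.sin(p[2]+i*np.pi/3)]) for i in range(3)])
    s=least_squares(r,[st['eef_pos'][0],st['eef_pos'][1],np.arctan2(*(W[1]-W[0])[::-1])-2.09]);
    # left/right bottom corners vertical edges
    print(z,s.x[:2],np.degrees(s.x[2])%60,np.sqrt(s.cost),np.linalg.norm(np.diff(W,axis=0),axis=1))
fs=lambda x,y:(390+(x-1.5)/4,140+(y-1.5)/4); fd=lambda x,y:(220+(x-400-1.5)/4,60+(y-1.5)/4)
print("ctr socket top-ish", tri(ray("scene",fs(217,318)),ray("side",fd(587,375))))
print("shank axis", tri(ray("scene",fs(221,270)),ray("side",fd(585,345))))
print("handle top",onz("scene",fs(249,110),293))
# hole
print("hole",onz("scene",fs(194,460),60),onz("side",fd(593,492),60))
for z in (60,): print("hole wrist",[wonz(st,f(330,122),60)])
```

```text
140 [504.3 307.8] 26.326962485831018 1.3358419148431866 [21.8 20.1]
145 [503.2 308.2] 26.326975682094087 1.1128569305738272 [21.4 19.7]
150 [502.1 308.6] 26.326977961850503 0.9639494692061855 [21.  19.4]
155 [500.9 309. ] 26.326977362041873 0.9255904684034967 [20.6 19. ]
160 [499.8 309.4] 26.326976948250433 1.0104493831831354 [20.2 18.6]
165 [498.7 309.8] 26.326968648868842 1.1925054723220136 [19.8 18.3]
ctr socket top-ish (array([507.3, 307.2, 163.5]), np.float64(4.759706449807173))
shank axis (array([505.2, 304.7, 192.7]), np.float64(2.2388874182741354))
handle top [511.6 303.1 293. ]
hole [506.2 306.6  60. ] [507.1 308.5  60. ]
hole wrist [array([498. , 313.9,  60. ])]
```

Run:
```python
from h import *
import pickle; st=pickle.load(open("st3.pkl","rb"))
np.set_printoptions(precision=1,suppress=True)
X=st['eef_pos']
for dz in (172-130.,):
  pass
oz=X[2]-122.5
for h in (165,125,80,55,30,0):
    p=proj("scene",[X[0],X[1],oz+h]); q=proj("side",[X[0],X[1],oz+h]); w=wproj(st,[X[0],X[1],oz+h])[0]
    print(h,"scene crop",(p-[390,140])*4+1.5,"side crop",(q-[220,60])*4+1.5+[400,0],"wrist crop",(w-[240,170])*4+1.5)
# measure silhouettes in wrist : shank & handle
```

```text
165 scene crop [253.9 103.5] side crop [585.9 214.3] wrist crop [315.4 710.3]
125 scene crop [242.4 171.7] side crop [588.1 266.3] wrist crop [316.  520.9]
80 scene crop [230.  244.7] side crop [590.5 322.4] wrist crop [316.5 387.7]
55 scene crop [223.5 283.6] side crop [591.7 352.5] wrist crop [316.7 334.2]
30 scene crop [217.1 321.4] side crop [593. 382.] wrist crop [316.8 290.5]
0 scene crop [209.6 365.4] side crop [594.4 416.4] wrist crop [316.9 247.4]
```

Call:
jog_arm:
  series:
    - {"dx": 0.0107, "dy": -0.0377, "dz": 0.0041, "rx": 0, "ry": 0, "rz": 2.72, "gripper": 0.2}
    - {"dx": 0.0107, "dy": -0.0377, "dz": 0.0041, "rx": 0, "ry": 0, "rz": 2.72, "gripper": 0.2}
    - {"dx": 0.0107, "dy": -0.0377, "dz": 0.0041, "rx": 0, "ry": 0, "rz": 2.72, "gripper": 0.2}
    - {"dx": 0.0107, "dy": -0.0377, "dz": 0.0041, "rx": 0, "ry": 0, "rz": 2.72, "gripper": 0.2}
    - {"dx": 0.0107, "dy": -0.0377, "dz": 0.0041, "rx": 0, "ry": 0, "rz": 2.72, "gripper": 0.2}
    - {"dx": 0.0107, "dy": -0.0377, "dz": 0.0041, "rx": 0, "ry": 0, "rz": 2.72, "gripper": 0.2}
    - {"dx": 0.0107, "dy": -0.0377, "dz": 0.0041, "rx": 0, "ry": 0, "rz": 2.72, "gripper": 0.2}
    - {"dx": 0.0107, "dy": -0.0377, "dz": 0.0041, "rx": 0, "ry": 0, "rz": 2.72, "gripper": 0.2}
    - {"dx": 0.0107, "dy": -0.0377, "dz": 0.0041, "rx": 0, "ry": 0, "rz": 2.72, "gripper": 0.2}
    - {"dx": 0, "dy": 0, "dz": 0, "rx": 0, "ry": 0, "rz": 0, "gripper": 0.2}
    - {"dx": 0, "dy": 0, "dz": 0, "rx": 0, "ry": 0, "rz": 0, "gripper": 0.2}

```text
t: 6.45
eef_pos: [605.9, -34.2, 289.6]
tcp_rot: [-1.569, -0.001, 1.614]
ft_force: [-0.5, 0.6, -3.7]
opening: 0.353
```

Run:
```python
from h import *
st=env.state(); print(st['t'],st['joints'],st['eef_pos'],st['tcp_rot'],st['ft_force'],st['moment'])
import pickle; pickle.dump(st,open("st4.pkl","wb"))
for n in ("wrist","scene","side"):
    cv2.imwrite(f"pics/{n}4.png",env.read_camera(n)[:,:,::-1])
im=cv2.imread("pics/wrist4.png"); cv2.imwrite("pics/w4c.png",cv2.resize(cv2.convertScaleAbs(im[150:310,240:400],alpha=1.5),None,fx=4,fy=4,interpolation=cv2.INTER_CUBIC))
s=cv2.imread("pics/scene4.png");d=cv2.imread("pics/side4.png")
a=cv2.resize(s[160:300,250:335],None,fx=4,fy=4,interpolation=cv2.INTER_CUBIC);b=cv2.resize(d[160:300,310:410],None,fx=4,fy=4,interpolation=cv2.INTER_CUBIC)
cv2.imwrite("pics/c4b.png",np.hstack([a,b]))
```

```text
6.45 [-1.65403634e-01  4.10108798e-01  1.51864138e+00  3.61412755e-04
  1.21474676e+00 -1.77966004e+00] [605.94530148 -34.24823192 289.61004945] [-1.56900359e+00 -7.26003100e-04  1.61412945e+00] [-0.53188678  0.60692762 -3.69610694] [ 0.04816775 -0.00029177 -0.00909087]
```

View pics/w4c.png

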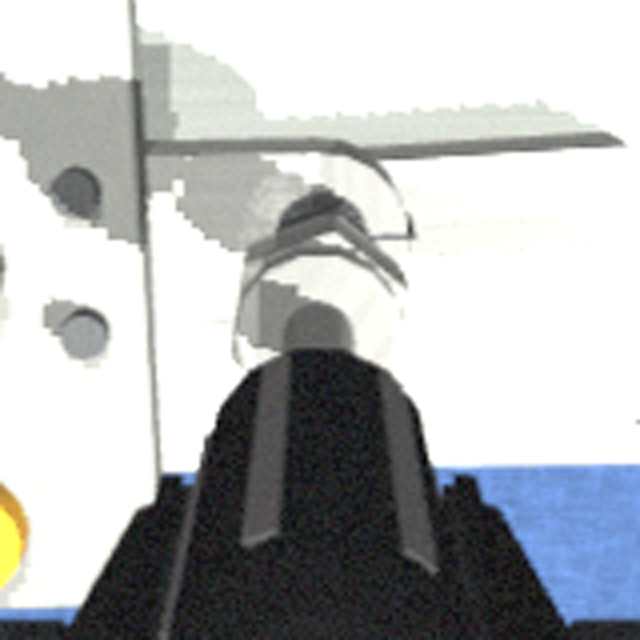

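View pics/c4b.png

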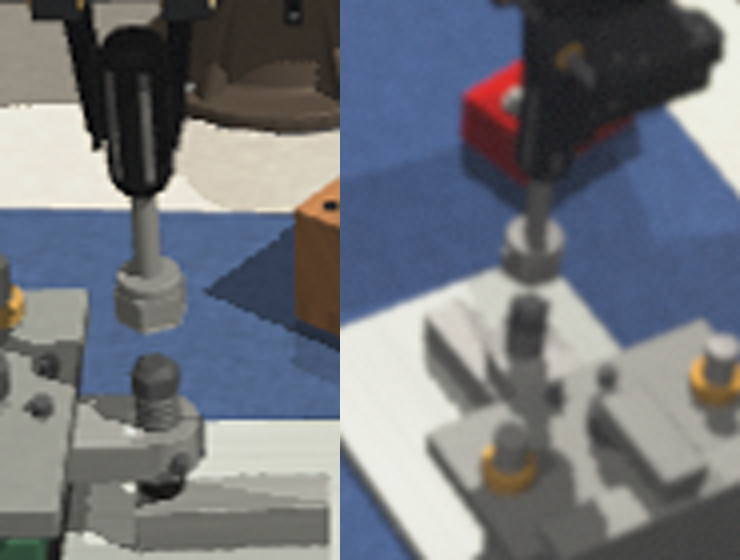

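```bash
python3 - <<'E'
from h import *
np.set_printoptions(precision=1,suppress=True)
for X in ([603.2,-33.7],[604.2,-33.7],[603.2,-32.7]):
  print(X)
  for z in (332,247+15,215,195,180,167,136,130,124):
    print(z,(proj("scene",X+[z])-[250,160])*4+1.5,(proj("side",X+[z])-[310,160])*4+1.5+[340,0])
E
python3 - <<'E'
import cv2,numpy as np
s=cv2.imread("pics/scene4.png").astype(int);d=cv2.imread("pics/side4.png").astype(int)
def prof(im,r,x0,x1): print(r,x0,[int(v) for v in im[r,x0:x1].sum(1)//3])
for r in (212,218,230,234,238,252,256): prof(s,r,274,304)
print()
for r in (212,220,224,228,237,241,244): prof(d,r,345,375)
E
```

```text
[603.2, -33.7]
332 [134.4  36.7] [559.8  55.7]
262 [143.  162.6] [548.5 150.5]
215 [148.4 241.1] [541.5 210. ]
195 [150.6 273.2] [538.6 234.4]
180 [152.2 296.7] [536.5 252.3]
167 [153.6 316.8] [534.7 267.6]
136 [156.8 363.3] [530.4 303.3]
130 [157.4 372.2] [529.6 310.1]
124 [158.  380.9] [528.8 316.8]
[604.2, -33.7]
332 [134.1  37.7] [561.4  55.2]
262 [142.8 163.7] [550.1 150. ]
215 [148.2 242.2] [543.  209.5]
195 [150.4 274.3] [540.1 233.9]
180 [152.  297.8] [538.  251.8]
167 [153.4 317.9] [536.1 267.2]
136 [156.6 364.5] [531.9 302.8]
130 [157.2 373.3] [531.1 309.6]
124 [157.8 382.1] [530.3 316.3]
[603.2, -32.7]
332 [136.5  36.7] [558.9  54.6]
262 [145.  162.7] [547.7 149.4]
215 [150.4 241.2] [540.7 208.9]
195 [152.5 273.2] [537.8 233.3]
180 [154.1 296.7] [535.7 251.2]
167 [155.5 316.8] [533.9 266.5]
136 [158.6 363.4] [529.6 302.2]
130 [159.2 372.2] [528.8 309. ]
124 [159.8 381. ] [528.  315.7]
212 274 [143, 151, 164, 164, 163, 161, 160, 164, 140, 63, 75, 91, 111, 121, 121, 149, 188, 187, 190, 190, 189, 185, 184, 184, 186, 188, 200, 215, 213, 215]
218 274 [105, 106, 108, 111, 112, 1
[... 1160 characters left out ...]
5, 95, 97, 93, 88, 84, 75, 69, 73, 83, 87, 85, 86, 84, 81, 85, 83, 80, 84, 91, 95, 94, 97, 96, 96, 95, 92, 94, 93]
228 345 [150, 173, 184, 185, 177, 153, 121, 93, 76, 74, 77, 83, 77, 74, 75, 71, 73, 76, 79, 91, 101, 99, 99, 96, 99, 97, 95, 94, 96, 96]
237 345 [202, 204, 204, 205, 204, 200, 175, 125, 80, 67, 71, 80, 79, 79, 76, 75, 99, 152, 187, 200, 202, 205, 203, 205, 203, 199, 178, 140, 109, 97]
241 345 [182, 191, 197, 200, 192, 167, 126, 81, 55, 55, 53, 55, 55, 52, 56, 64, 104, 151, 184, 198, 201, 204, 201, 202, 204, 204, 204, 199, 197, 181]
244 345 [177, 176, 178, 182, 180, 165, 121, 79, 65, 67, 69, 66, 63, 66, 67, 87, 129, 159, 172, 181, 191, 198, 200, 201, 200, 201, 198, 202, 203, 203]
```

Call:
jog_arm:
  series:
    - {"dx": 0.001, "dy": 0.0003, "dz": -0.01, "rx": 0, "ry": 0, "rz": 0, "gripper": 0.2}
    - {"dx": 0, "dy": 0, "dz": -0.01, "rx": 0, "ry": 0, "rz": 0, "gripper": 0.2}
    - {"dx": 0, "dy": 0, "dz": -0.006, "rx": 0, "ry": 0, "rz": 0, "gripper": 0.2}
    - {"dx": 0, "dy": 0, "dz": -0.003, "rx": 0, "ry": 0, "rz": 0, "gripper": 0.2}
    - {"dx": 0, "dy": 0, "dz": -0.003, "rx": 0, "ry": 0, "rz": 0, "gripper": 0.2}
    - {"dx": 0, "dy": 0, "dz": 0, "rx": 0, "ry": 0, "rz": 0, "gripper": 0.2}

```text
t: 7.2
eef_pos: [607.1, -33.2, 258.5]
tcp_rot: [-1.57, -0.0, 1.616]
ft_force: [0.3, 0.7, -3.7]
opening: 0.356
```

Call:
jog_arm:
  series:
    - {"dx": 0, "dy": 0, "dz": -0.002, "rx": 0, "ry": 0, "rz": 0, "gripper": 0.2}
    - {"dx": 0, "dy": 0, "dz": -0.002, "rx": 0, "ry": 0, "rz": 0, "gripper": 0.2}
    - {"dx": 0, "dy": 0, "dz": 0, "rx": 0, "ry": 0, "rz": 0, "gripper": 0.2}

```text
t: 7.5
eef_pos: [607.1, -33.3, 254.6]
tcp_rot: [-1.571, -0.0, 1.616]
ft_force: [0.6, -0.2, -3.1]
opening: 0.354
```

Call:
jog_arm:
  series:
    - {"dx": 0, "dy": 0, "dz": -0.002, "rx": 0, "ry": 0, "rz": 0, "gripper": 0.2}
    - {"dx": 0, "dy": 0, "dz": -0.002, "rx": 0, "ry": 0, "rz": 0, "gripper": 0.2}
    - {"dx": 0, "dy": 0, "dz": 0, "rx": 0, "ry": 0, "rz": 0, "gripper": 0.2}

```text
t: 7.8
eef_pos: [607.0, -33.3, 250.4]
tcp_rot: [-1.57, -0.0, 1.616]
ft_force: [-0.4, 0.1, -2.9]
opening: 0.358
```

Call:
jog_arm:
  series:
    - {"dx": 0, "dy": 0, "dz": -0.002, "rx": 0, "ry": 0, "rz": 0, "gripper": 0.2}
    - {"dx": 0, "dy": 0, "dz": 0, "rx": 0, "ry": 0, "rz": 0, "gripper": 0.2}

```text
t: 8.0
eef_pos: [607.1, -33.3, 248.5]
tcp_rot: [-1.57, -0.0, 1.616]
ft_force: [-0.1, -0.5, -3.1]
opening: 0.353
```

Call:
jog_arm:
  series:
    - {"dx": 0, "dy": 0, "dz": -0.002, "rx": 0, "ry": 0, "rz": 0, "gripper": 0.2}
    - {"dx": 0, "dy": 0, "dz": -0.002, "rx": 0, "ry": 0, "rz": 0, "gripper": 0.2}
    - {"dx": 0, "dy": 0, "dz": -0.002, "rx": 0, "ry": 0, "rz": 0, "gripper": 0.2}
    - {"dx": 0, "dy": 0, "dz": 0, "rx": 0, "ry": 0, "rz": 0, "gripper": 0.2}

```text
t: 8.4
eef_pos: [607.0, -33.3, 242.4]
tcp_rot: [-1.57, -0.0, 1.616]
ft_force: [-0.1, 0.4, -3.2]
opening: 0.351
```

Call:
jog_arm:
  series:
    - {"dx": 0, "dy": 0, "dz": -0.001, "rx": 0, "ry": 0, "rz": 0, "gripper": 0.2}
    - {"dx": 0, "dy": 0, "dz": -0.001, "rx": 0, "ry": 0, "rz": 0, "gripper": 0.2}
    - {"dx": 0, "dy": 0, "dz": 0, "rx": 0, "ry": 0, "rz": 0, "gripper": 0.2}

```text
t: 8.7
eef_pos: [607.1, -33.3, 240.7]
tcp_rot: [-1.571, -0.0, 1.616]
ft_force: [-1.0, 0.3, -3.4]
opening: 0.353
```

Call:
jog_arm:
  series:
    - {"dx": 0, "dy": 0, "dz": -0.001, "rx": 0, "ry": 0, "rz": 0, "gripper": 0.2}
    - {"dx": 0, "dy": 0, "dz": 0, "rx": 0, "ry": 0, "rz": 0, "gripper": 0.2}

```text
t: 8.9
eef_pos: [607.3, -33.3, 240.1]
tcp_rot: [-1.571, 0.0, 1.616]
ft_force: [-0.5, -0.6, 0.9]
opening: 0.354
```

Call:
jog_arm:
  series:
    - {"dx": 0, "dy": 0, "dz": -0.0005, "rx": 0, "ry": 0, "rz": 0, "gripper": 0.2}
    - {"dx": 0, "dy": 0, "dz": 0, "rx": 0, "ry": 0, "rz": 0, "gripper": 0.2}

```text
t: 9.1
eef_pos: [607.4, -33.3, 240.1]
tcp_rot: [-1.572, 0.0, 1.616]
ft_force: [-1.7, 1.0, 5.1]
opening: 0.352
```

Call:
jog_arm:
  series:
    - {"dx": 0, "dy": 0, "dz": -0.0005, "rx": 0, "ry": 0, "rz": 0, "gripper": 0.2}
    - {"dx": 0, "dy": 0, "dz": 0, "rx": 0, "ry": 0, "rz": 0, "gripper": 0.2}

```text
t: 9.3
eef_pos: [607.4, -33.3, 240.0]
tcp_rot: [-1.573, 0.0, 1.616]
ft_force: [-2.0, 0.5, 8.0]
opening: 0.354
```

Call:
jog_arm:
  series:
    - {"dx": 0, "dy": 0, "dz": 0.0005, "rx": 0, "ry": 0, "rz": 0, "gripper": 0.6}
    - {"dx": 0, "dy": 0, "dz": 0, "rx": 0, "ry": 0, "rz": 0, "gripper": 0.6}
    - {"dx": 0, "dy": 0, "dz": 0, "rx": 0, "ry": 0, "rz": 0, "gripper": 0.6}
    - {"dx": 0, "dy": 0, "dz": 0, "rx": 0, "ry": 0, "rz": 0, "gripper": 0.6}

```text
t: 9.7
eef_pos: [607.1, -33.3, 239.1]
tcp_rot: [-1.571, -0.0, 1.616]
ft_force: [-0.0, 0.3, 0.6]
opening: 0.587
```

Call:
jog_arm:
  series:
    - {"dx": -0.002, "dy": 0, "dz": 0, "rx": 0, "ry": 0, "rz": 7.4, "gripper": 0.6}
    - {"dx": -0.0022, "dy": 0, "dz": 0, "rx": 0, "ry": 0, "rz": 7.4, "gripper": 0.6}
    - {"dx": 0, "dy": 0, "dz": 0, "rx": 0, "ry": 0, "rz": 7.4, "gripper": 0.6}
    - {"dx": 0, "dy": 0, "dz": 0, "rx": 0, "ry": 0, "rz": 7.4, "gripper": 0.6}
    - {"dx": 0, "dy": 0, "dz": 0, "rx": 0, "ry": 0, "rz": 7.4, "gripper": 0.6}
    - {"dx": 0, "dy": 0, "dz": 0, "rx": 0, "ry": 0, "rz": 7, "gripper": 0.6}
    - {"dx": 0, "dy": 0, "dz": 0, "rx": 0, "ry": 0, "rz": 0, "gripper": 0.6}

```text
t: 10.4
eef_pos: [603.0, -33.3, 239.2]
tcp_rot: [-1.571, -0.0, 2.386]
ft_force: [0.3, -0.3, 0.4]
opening: 0.598
```

Run:
```python
from h import *
st=env.state(); print(st['t'],st['joints'],st['eef_pos'],st['tcp_rot'],st['ft_force'],st['opening'])
import pickle; pickle.dump(st,open("st5.pkl","wb"))
for n in ("wrist","scene","side"):
    cv2.imwrite(f"pics/{n}5.png",env.read_camera(n)[:,:,::-1])
im=cv2.imread("pics/wrist5.png"); w=cv2.resize(cv2.convertScaleAbs(im[170:330,220:420],alpha=1.5),None,fx=2,fy=2)
s=cv2.imread("pics/scene5.png");d=cv2.imread("pics/side5.png")
a=s[180:320,240:345];b=d[160:300,310:410]
cv2.imwrite("pics/c5b.png",cv2.resize(np.hstack([a,b]),None,fx=3.5,fy=3.5,interpolation=cv2.INTER_CUBIC));cv2.imwrite("pics/w5c.png",w)
```

```text
10.4 [-1.64496738e-01  4.47845470e-01  1.59596398e+00  1.88640722e-05
  1.09800136e+00 -2.55050815e+00] [602.96781815 -33.28445695 239.15792235] [-1.57068870e+00 -1.90501672e-04  2.38600281e+00] [ 0.26636889 -0.28206929  0.35397944] 0.5977988799605269
```

View pics/c5b.png

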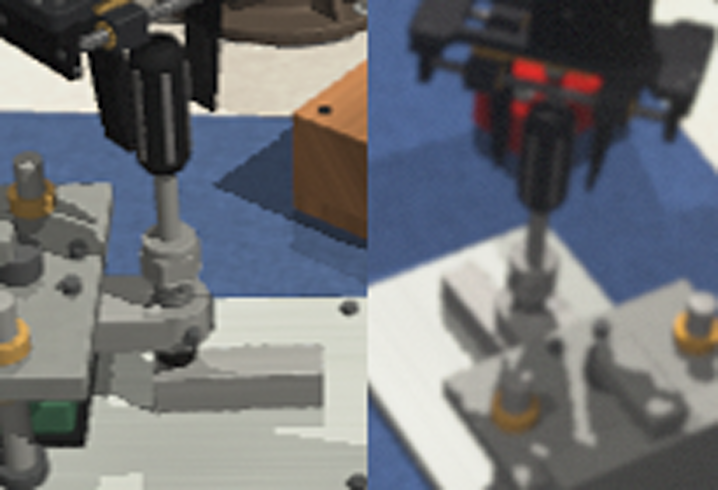

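View pics/w5c.png

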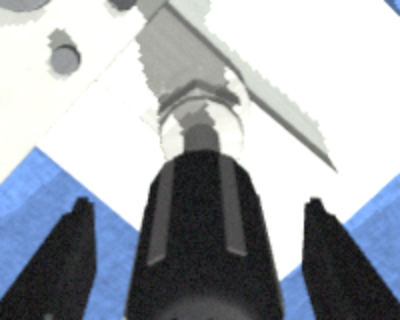

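Call:
jog_arm:
  series:
    - {"dx": -0.0011, "dy": 0.001, "dz": 0, "rx": 0, "ry": 0, "rz": 0, "gripper": 0.2}
    - {"dx": 0, "dy": 0, "dz": 0, "rx": 0, "ry": 0, "rz": 0, "gripper": 0.2}
    - {"dx": 0, "dy": 0, "dz": 0, "rx": 0, "ry": 0, "rz": 0, "gripper": 0.2}
    - {"dx": 0, "dy": 0, "dz": 0, "rx": 0, "ry": 0, "rz": 0, "gripper": 0.2}
    - {"dx": 0, "dy": 0, "dz": 0, "rx": 0, "ry": 0, "rz": 0, "gripper": 0.2}
    - {"dx": 0, "dy": 0, "dz": 0, "rx": 0, "ry": 0, "rz": 0, "gripper": 0.2}

```text
t: 11.15
eef_pos: [602.0, -32.3, 239.3]
tcp_rot: [-1.571, 0.0, 2.384]
ft_force: [-0.5, -0.8, 0.2]
opening: 0.357
```

Run:
```python
from h import *
st=env.state(); print(st['t'],st['eef_pos'],st['tcp_rot'],st['ft_force'],st['moment'],st['opening'])
```

```text
11.15 [601.97283486 -32.33145095 239.31327365] [-1.57095607e+00  2.08660058e-04  2.38403595e+00] [-0.45860935 -0.82627073  0.23073021] [-0.10708487 -0.08307042  0.07912375] 0.35682420163451073
```

Call:
jog_arm:
  series:
    - {"dx": 0, "dy": 0, "dz": 0, "rx": 0, "ry": 0, "rz": -5, "gripper": 0.2}
    - {"dx": 0, "dy": 0, "dz": 0, "rx": 0, "ry": 0, "rz": -5, "gripper": 0.2}
    - {"dx": 0, "dy": 0, "dz": 0, "rx": 0, "ry": 0, "rz": -5, "gripper": 0.2}
    - {"dx": 0, "dy": 0, "dz": -0.0001, "rx": 0, "ry": 0, "rz": -5, "gripper": 0.2}
    - {"dx": 0, "dy": 0, "dz": -0.0001, "rx": 0, "ry": 0, "rz": -5, "gripper": 0.2}
    - {"dx": 0, "dy": 0, "dz": -0.0001, "rx": 0, "ry": 0, "rz": -5, "gripper": 0.2}

```text
t: 11.75
eef_pos: [602.3, -32.5, 239.1]
tcp_rot: [-1.572, 0.001, 1.857]
ft_force: [2.0, -1.8, -0.6]
opening: 0.357
```

Run:
```python
from h import *
st=env.state(); print(st['t'],st['joints'],st['eef_pos'],st['tcp_rot'],st['ft_force'],st['moment'],st['opening'])
```

```text
11.75 [-1.63336132e-01  4.46307192e-01  1.59877702e+00 -3.22977369e-04
  1.09524002e+00 -2.02022388e+00] [602.28863644 -32.54675035 239.10719885] [-1.57181394e+00  8.09850554e-04  1.85703503e+00] [ 2.0293461  -1.8140423  -0.56734321] [-0.36512825 -0.51734608  0.0110845 ] 0.3572508299326625
```

Call:
jog_arm:
  series:
    - {"dx": 0.0005, "dy": -0.0005, "dz": -0.00012, "rx": 0, "ry": 0, "rz": -8, "gripper": 0.2}
    - {"dx": 0, "dy": 0, "dz": -0.00012, "rx": 0, "ry": 0, "rz": -8, "gripper": 0.2}
    - {"dx": 0, "dy": 0, "dz": -0.00012, "rx": 0, "ry": 0, "rz": -8, "gripper": 0.2}
    - {"dx": 0, "dy": 0, "dz": -0.00012, "rx": 0, "ry": 0, "rz": -8, "gripper": 0.2}
    - {"dx": 0, "dy": 0, "dz": -0.00012, "rx": 0, "ry": 0, "rz": -8, "gripper": 0.2}
    - {"dx": 0, "dy": 0, "dz": -0.00012, "rx": 0, "ry": 0, "rz": -8, "gripper": 0.2}
    - {"dx": 0, "dy": 0, "dz": -0.00012, "rx": 0, "ry": 0, "rz": -8, "gripper": 0.2}
    - {"dx": 0, "dy": 0, "dz": -0.00012, "rx": 0, "ry": 0, "rz": -8, "gripper": 0.2}

```text
t: 12.55
eef_pos: [602.5, -33.4, 238.2]
tcp_rot: [-1.572, 0.0, 0.738]
ft_force: [-0.2, -4.0, -0.6]
opening: 0.353
```

Run:
```python
from h import *
st=env.state(); print(st['t'],st['joints'],st['eef_pos'],st['tcp_rot'],st['ft_force'],st['moment'],st['opening'])
```

```text
12.55 [-1.64290371e-01  4.47826900e-01  1.59889572e+00 -1.29916177e-03
  1.09417954e+00 -9.01746240e-01] [602.49911687 -33.39087112 238.1551813 ] [-1.57205393e+00  4.77768290e-04  7.38051194e-01] [-0.18756356 -4.04282559 -0.64493814] [-1.05626396 -0.00418551  0.10676518] 0.35281505668894225
```

Call:
jog_arm:
  series:
    - {"dx": 0, "dy": -0.0006, "dz": -0.00012, "rx": 0, "ry": 0, "rz": -8, "gripper": 0.2}
    - {"dx": 0, "dy": -0.0003, "dz": -0.00012, "rx": 0, "ry": 0, "rz": -8, "gripper": 0.2}
    - {"dx": 0, "dy": 0, "dz": -0.00012, "rx": 0, "ry": 0, "rz": -8, "gripper": 0.2}
    - {"dx": 0, "dy": 0, "dz": -0.00012, "rx": 0, "ry": 0, "rz": -8, "gripper": 0.2}
    - {"dx": 0, "dy": 0, "dz": -0.00012, "rx": 0, "ry": 0, "rz": -8, "gripper": 0.2}
    - {"dx": 0, "dy": 0, "dz": -0.00012, "rx": 0, "ry": 0, "rz": -8, "gripper": 0.2}
    - {"dx": 0, "dy": 0, "dz": -0.00012, "rx": 0, "ry": 0, "rz": -8, "gripper": 0.2}
    - {"dx": 0, "dy": 0, "dz": -0.00012, "rx": 0, "ry": 0, "rz": -8, "gripper": 0.2}

```text
t: 13.35
eef_pos: [601.9, -34.1, 237.2]
tcp_rot: [-1.572, 0.001, -0.379]
ft_force: [-3.3, -2.6, 3.1]
opening: 0.356
```

Run:
```python
from h import *
st=env.state(); print(st['t'],st['joints'],st['eef_pos'],st['tcp_rot'],st['ft_force'],st['moment'],st['opening'])
```

```text
13.35 [-1.65654901e-01  4.48476899e-01  1.60044044e+00 -1.13738004e-03
  1.09350695e+00  2.13882336e-01] [601.91521877 -34.08494601 237.23200066] [-1.57195973e+00  5.98597641e-04 -3.79014684e-01] [-3.27150023 -2.63718841  3.11570636] [-0.75687413  0.83883212  0.05784208] 0.3556143658708505
```

Call:
jog_arm:
  series:
    - {"dx": -0.0005, "dy": -0.0003, "dz": -0.00012, "rx": 0, "ry": 0, "rz": -8, "gripper": 0.2}
    - {"dx": -0.0003, "dy": 0, "dz": -0.00012, "rx": 0, "ry": 0, "rz": -8, "gripper": 0.2}
    - {"dx": -0.0002, "dy": 0, "dz": -0.00012, "rx": 0, "ry": 0, "rz": -8, "gripper": 0.2}
    - {"dx": -0.0002, "dy": 0, "dz": -0.00012, "rx": 0, "ry": 0, "rz": -8, "gripper": 0.2}
    - {"dx": -0.0002, "dy": 0, "dz": -0.00012, "rx": 0, "ry": 0, "rz": -8, "gripper": 0.2}
    - {"dx": 0, "dy": 0, "dz": -0.00012, "rx": 0, "ry": 0, "rz": -8, "gripper": 0.2}
    - {"dx": 0, "dy": 0, "dz": -0.00012, "rx": 0, "ry": 0, "rz": -8, "gripper": 0.2}
    - {"dx": 0, "dy": 0, "dz": -0.00012, "rx": 0, "ry": 0, "rz": -8, "gripper": 0.2}

```text
t: 14.15
eef_pos: [600.7, -33.9, 236.3]
tcp_rot: [-1.571, 0.0, -1.496]
ft_force: [-1.8, 0.9, 3.6]
opening: 0.355
```

Run:
```python
from h import *
st=env.state(); print(st['t'],st['joints'],st['eef_pos'],st['tcp_rot'],st['ft_force'],st['moment'],st['opening'])
```

```text
14.15 [-1.66093683e-01  4.47417174e-01  1.60492036e+00  6.22610394e-05
  1.08973648e+00  1.33005144e+00] [600.71448116 -33.86845796 236.32223112] [-1.57125064e+00  1.68357449e-04 -1.49617399e+00] [-1.77483655  0.93680451  3.563472  ] [0.18900526 0.63556107 0.06433631] 0.35459146844526895
```

Call:
jog_arm:
  series:
    - {"dx": -0.0002, "dy": 0.0002, "dz": -0.00012, "rx": 0, "ry": 0, "rz": -8, "gripper": 0.2}
    - {"dx": -0.0002, "dy": 0.0002, "dz": -0.00012, "rx": 0, "ry": 0, "rz": -8, "gripper": 0.2}
    - {"dx": 0, "dy": 0.0002, "dz": -0.00012, "rx": 0, "ry": 0, "rz": -8, "gripper": 0.2}
    - {"dx": 0, "dy": 0.0002, "dz": -0.00012, "rx": 0, "ry": 0, "rz": -8, "gripper": 0.2}
    - {"dx": 0, "dy": 0, "dz": -0.00012, "rx": 0, "ry": 0, "rz": -8, "gripper": 0.2}
    - {"dx": 0, "dy": 0, "dz": -0.00012, "rx": 0, "ry": 0, "rz": -8, "gripper": 0.2}
    - {"dx": 0, "dy": 0, "dz": -0.00012, "rx": 0, "ry": 0, "rz": -8, "gripper": 0.2}
    - {"dx": 0, "dy": 0, "dz": -0.00012, "rx": 0, "ry": 0, "rz": -8, "gripper": 0.2}

```text
t: 14.95
eef_pos: [600.7, -32.8, 235.5]
tcp_rot: [-1.571, 0.001, -2.613]
ft_force: [0.4, 2.3, 3.5]
opening: 0.352
```

Run:
```python
from h import *
st=env.state(); print(st['t'],st['joints'],st['eef_pos'],st['tcp_rot'],st['ft_force'],st['moment'],st['opening'])
```

```text
14.95 [-1.64661531e-01  4.47712882e-01  1.60682153e+00  8.04265975e-04
  1.08656260e+00  2.44823890e+00] [600.70008502 -32.82412469 235.49136877] [-1.57102723e+00  8.36144086e-04 -2.61327476e+00] [0.42594971 2.28478037 3.46363224] [0.62119841 0.07653914 0.07756083] 0.3516809470585489
```

Call:
jog_arm:
  series:
    - {"dx": 0, "dy": 0, "dz": 0, "rx": 0, "ry": 0, "rz": 0, "gripper": 0.6}
    - {"dx": 0, "dy": 0, "dz": 0, "rx": 0, "ry": 0, "rz": 0, "gripper": 0.6}
    - {"dx": 0, "dy": 0, "dz": 0, "rx": 0, "ry": 0, "rz": 0, "gripper": 0.6}
    - {"dx": 0, "dy": 0, "dz": 0, "rx": 0, "ry": 0, "rz": 0, "gripper": 0.6}
    - {"dx": 0.0006, "dy": 0, "dz": 0, "rx": 0, "ry": 0, "rz": 7.5, "gripper": 0.6}
    - {"dx": 0, "dy": 0, "dz": 0, "rx": 0, "ry": 0, "rz": 7.5, "gripper": 0.6}
    - {"dx": 0, "dy": 0, "dz": 0, "rx": 0, "ry": 0, "rz": 7.5, "gripper": 0.6}
    - {"dx": 0, "dy": 0, "dz": 0, "rx": 0, "ry": 0, "rz": 7.5, "gripper": 0.6}
    - {"dx": 0, "dy": 0, "dz": 0, "rx": 0, "ry": 0, "rz": 7.5, "gripper": 0.6}
    - {"dx": 0, "dy": 0, "dz": 0, "rx": 0, "ry": 0, "rz": 7.5, "gripper": 0.6}
    - {"dx": 0, "dy": 0, "dz": 0, "rx": 0, "ry": 0, "rz": 7.5, "gripper": 0.6}
    - {"dx": 0, "dy": 0, "dz": 0, "rx": 0, "ry": 0, "rz": 7.5, "gripper": 0.6}

```text
t: 16.15
eef_pos: [601.1, -33.2, 235.0]
tcp_rot: [-1.571, -0.0, -1.553]
ft_force: [0.1, -0.4, -1.1]
opening: 0.597
```

Call:
jog_arm:
  series:
    - {"dx": 0, "dy": 0, "dz": 0, "rx": 0, "ry": 0, "rz": 0, "gripper": 0.2}
    - {"dx": 0, "dy": 0, "dz": 0, "rx": 0, "ry": 0, "rz": 0, "gripper": 0.2}
    - {"dx": 0, "dy": 0, "dz": 0, "rx": 0, "ry": 0, "rz": 0, "gripper": 0.2}
    - {"dx": 0, "dy": 0, "dz": 0, "rx": 0, "ry": 0, "rz": 0, "gripper": 0.2}
    - {"dx": 0, "dy": 0, "dz": 0, "rx": 0, "ry": 0, "rz": 0, "gripper": 0.2}
    - {"dx": 0, "dy": 0, "dz": 0, "rx": 0, "ry": 0, "rz": 0, "gripper": 0.2}

```text
t: 16.75
eef_pos: [601.2, -33.3, 235.1]
tcp_rot: [-1.571, -0.0, -1.561]
ft_force: [-0.6, -0.7, -0.7]
opening: 0.351
```

Run:
```python
from h import *
st=env.state(); print(st['t'],st['joints'],st['eef_pos'],st['tcp_rot'],st['ft_force'],st['moment'],st['opening'])
```

```text
16.75 [-1.64847188e-01  4.48990523e-01  1.60571233e+00 -2.67328450e-04
  1.08687633e+00  1.39602893e+00] [601.15762577 -33.26359295 235.10838186] [-1.57082422e+00 -2.35369793e-04 -1.56075174e+00] [-0.5941242  -0.68524173 -0.73331674] [-0.24101275  0.16453374  0.00800981] 0.35105572047254296
```

Call:
jog_arm:
  series:
    - {"dx": 0, "dy": 0, "dz": 0, "rx": 0, "ry": 0, "rz": -6, "gripper": 0.2}
    - {"dx": 0, "dy": 0, "dz": -0.0001, "rx": 0, "ry": 0, "rz": -6, "gripper": 0.2}
    - {"dx": 0, "dy": 0, "dz": -0.0001, "rx": 0, "ry": 0, "rz": -6, "gripper": 0.2}
    - {"dx": 0, "dy": 0, "dz": -0.0001, "rx": 0, "ry": 0, "rz": -6, "gripper": 0.2}
    - {"dx": 0, "dy": 0, "dz": -0.0001, "rx": 0, "ry": 0, "rz": -6, "gripper": 0.2}

```text
t: 17.25
eef_pos: [601.2, -33.1, 234.7]
tcp_rot: [-1.571, 0.0, -2.088]
ft_force: [0.8, 0.8, -0.0]
opening: 0.357
```

Run:
```python
from h import *
st=env.state(); print(st['t'],st['joints'],st['eef_pos'],st['tcp_rot'],st['ft_force'],st['moment'],st['opening'])
```

```text
17.25 [-1.64731460e-01  4.49369441e-01  1.60615101e+00  2.79064343e-05
  1.08603763e+00  1.92371515e+00] [601.19055484 -33.12975082 234.73084558] [-1.57077242e+00  3.51180276e-05 -2.08845961e+00] [ 0.84197531  0.82447518 -0.01316028] [0.03726584 0.0963167  0.03535714] 0.35672683877838424
```

Call:
jog_arm:
  series:
    - {"dx": 0, "dy": 0, "dz": 0.0005, "rx": 0, "ry": 0, "rz": 4, "gripper": 0.2}
    - {"dx": 0, "dy": 0, "dz": 0.005, "rx": 0, "ry": 0, "rz": 0, "gripper": 0.2}
    - {"dx": 0, "dy": 0, "dz": 0.01, "rx": 0, "ry": 0, "rz": 0, "gripper": 0.2}
    - {"dx": 0, "dy": 0, "dz": 0.015, "rx": 0, "ry": 0, "rz": 0, "gripper": 0.2}
    - {"dx": 0, "dy": 0, "dz": 0.015, "rx": 0, "ry": 0, "rz": 0, "gripper": 0.2}
    - {"dx": 0, "dy": 0, "dz": 0.01, "rx": 0, "ry": 0, "rz": 0, "gripper": 0.2}
    - {"dx": 0, "dy": 0.04, "dz": 0, "rx": 0, "ry": 0, "rz": 8, "gripper": 0.2}
    - {"dx": 0, "dy": 0.04, "dz": 0, "rx": 0, "ry": 0, "rz": 8, "gripper": 0.2}
    - {"dx": 0, "dy": 0, "dz": 0, "rx": 0, "ry": 0, "rz": 8, "gripper": 0.2}
    - {"dx": 0, "dy": 0, "dz": 0, "rx": 0, "ry": 0, "rz": 0, "gripper": 0.2}
    - {"dx": 0, "dy": 0, "dz": 0, "rx": 0, "ry": 0, "rz": 0, "gripper": 0.2}

```text
t: 18.35
eef_pos: [601.1, 46.5, 290.4]
tcp_rot: [-1.571, -0.0, -1.6]
ft_force: [-0.1, -0.1, -3.4]
opening: 0.351
```

Run:
```python
from h import *
st=env.state(); print(st['t'],st['joints'],st['eef_pos'],st['tcp_rot'],st['ft_force'],st['moment'],st['opening'])
import pickle; pickle.dump(st,open("st6.pkl","wb"))
for n in ("wrist","scene","side"):
    cv2.imwrite(f"pics/{n}6.png",env.read_camera(n)[:,:,::-1])
s=cv2.imread("pics/scene6.png");d=cv2.imread("pics/side6.png")
a=s[160:320,240:370];b=d[140:300,310:400]
cv2.imwrite("pics/c6b.png",cv2.resize(np.hstack([a,b]),None,fx=3.5,fy=3.5,interpolation=cv2.INTER_CUBIC))
print(wproj(st,[602,-33.5,133]))
```

```text
18.35 [-3.21354571e-02  4.02676931e-01  1.52865128e+00 -2.60565686e-04
  1.21033761e+00  1.56777501e+00] [601.1155548   46.54662897 290.3806029 ] [-1.57087025e+00 -2.43591511e-04 -1.59981854e+00] [-0.09163488 -0.13895745 -3.42620504] [-0.08464455  0.10479782 -0.04761709] 0.3514013959257095
(array([402.57139484, 217.57147718]), np.float64(325.8913610256966))
```

View pics/wrist6.png

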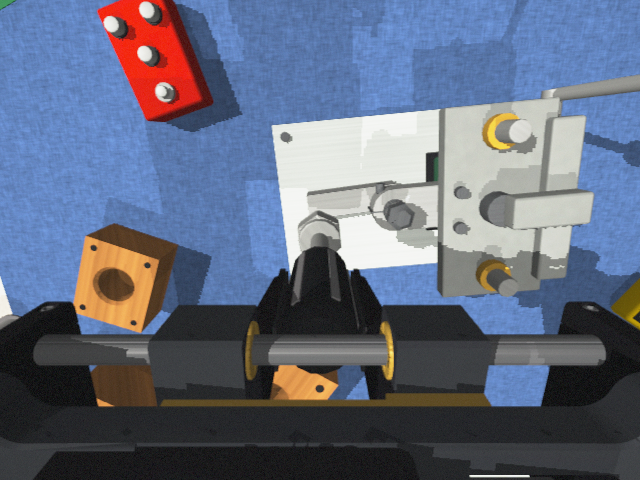

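View pics/c6b.png

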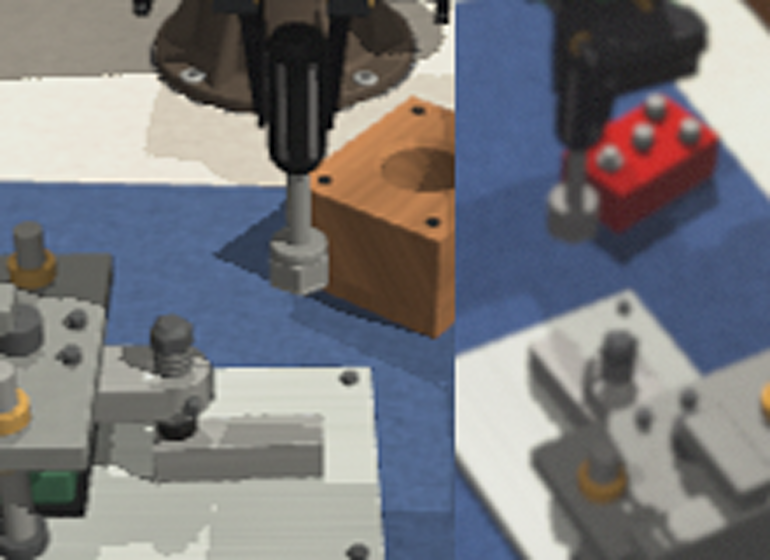

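Run:
```python
import cv2
im=cv2.imread("pics/wrist6.png")
c=im[175:245,365:435]; c=cv2.convertScaleAbs(c,alpha=1.6)
cv2.imwrite("pics/c7.png",cv2.resize(c,None,fx=8,fy=8,interpolation=cv2.INTER_CUBIC))
```

```text
(no output)
```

View pics/c7.png

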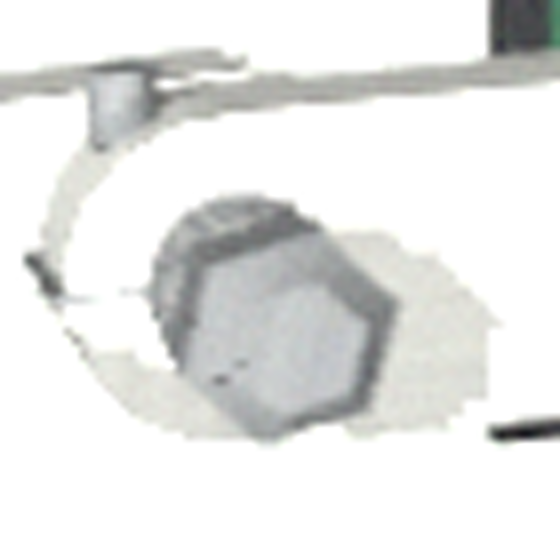

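Run:
```python
from h import *
import pickle; st=pickle.load(open("st6.pkl","rb"))
np.set_printoptions(precision=1,suppress=True)
P=[(320,232),(398,303),(368,410),(268,438),(188,365),(205,260)]
W=np.array([wonz(st,(365+(x-3.5)/8,175+(y-3.5)/8),128) for x,y in P])[:,:2]
c=W.mean(0); a=np.degrees(np.arctan2(*(W-c).T[::-1]))
print(c,np.linalg.norm(W-c,axis=1),np.mod(a,60),np.degrees(np.angle(np.exp(1j*np.radians(a*6)).mean()))/6)
# press ref from the same picture : lug edge / base
for n,uv,z in [("scr",(286,137),15),("pl",(440,109),118),("pl",(440,295),118)]: print(n,wonz(st,uv,z))
a=wonz(st,(440,109),118);b=wonz(st,(440,295),118);print(np.degrees(np.arctan2(*(a-b)[:2][::-1])))
# hole
print("hole",wonz(st,(113,284),60))
X=st['eef_pos'];oz=X[2]-122.5
for h in (165,80,55,30,0):
    p=proj("scene",[X[0],X[1],oz+h]); q=proj("side",[X[0],X[1],oz+h])
    print(h,"scene crop",(p-[240,160])*3.5+1.25,"side crop",(q-[310,140])*3.5+1.25+[455,0])
```

```text
[601.9 -33.1] [13.1 13.4 13.9 13.2 12.9 14.5] [46.9 45.9 45.2 49.8 45.1 48.1] -13.175923512446616
scr [678.5  85.5  15. ]
pl [700.2 -67.4 118. ]
pl [510.4 -81.3 118. ]
4.212177978966894
hole [507.9 309.6  60. ]
165 scene crop [299.9  30.8] side crop [584.3  43. ]
80 scene crop [301.1 164. ] side crop [575.8 142.7]
55 scene crop [301.5 200.5] side crop [573.5 170.3]
30 scene crop [301.8 235.9] side crop [571.2 197.1]
0 scene crop [302.2 277. ] side crop [568.5 228.4]
```

Call:
jog_arm:
  series:
    - {"dx": -0.016, "dy": 0.0435, "dz": 0, "rx": 0, "ry": 0, "rz": 0, "gripper": 0.2}
    - {"dx": -0.016, "dy": 0.0435, "dz": -0.01, "rx": 0, "ry": 0, "rz": 0, "gripper": 0.2}
    - {"dx": -0.016, "dy": 0.0435, "dz": -0.01, "rx": 0, "ry": 0, "rz": 0, "gripper": 0.2}
    - {"dx": -0.016, "dy": 0.0435, "dz": -0.015, "rx": 0, "ry": 0, "rz": 0, "gripper": 0.2}
    - {"dx": -0.016, "dy": 0.0435, "dz": -0.02, "rx": 0, "ry": 0, "rz": 0, "gripper": 0.2}
    - {"dx": -0.016, "dy": 0.0435, "dz": -0.02, "rx": 0, "ry": 0, "rz": 0, "gripper": 0.2}
    - {"dx": 0, "dy": 0, "dz": -0.02, "rx": 0, "ry": 0, "rz": 0, "gripper": 0.2}
    - {"dx": 0, "dy": 0, "dz": 0, "rx": 0, "ry": 0, "rz": 0, "gripper": 0.2}
    - {"dx": 0, "dy": 0, "dz": 0, "rx": 0, "ry": 0, "rz": 0, "gripper": 0.2}

```text
t: 19.4
eef_pos: [506.0, 306.4, 196.0]
tcp_rot: [-1.571, -0.0, -1.597]
ft_force: [0.5, -0.1, -3.4]
opening: 0.351
```

Run:
```python
from h import *
st=env.state(); print(st['t'],st['joints'],st['eef_pos'],st['tcp_rot'],st['ft_force'],st['moment'],st['opening'])
import pickle; pickle.dump(st,open("st7.pkl","wb"))
for n in ("wrist","scene","side"):
    cv2.imwrite(f"pics/{n}7.png",env.read_camera(n)[:,:,::-1])
s=cv2.imread("pics/scene7.png");d=cv2.imread("pics/side7.png");w=cv2.imread("pics/wrist7.png")
a=s[190:290,405:475];b=d[110:210,230:305]
cv2.imwrite("pics/c8.png",cv2.resize(np.hstack([a,b]),None,fx=5,fy=5,interpolation=cv2.INTER_CUBIC))
cv2.imwrite("pics/w8.png",cv2.resize(cv2.convertScaleAbs(w[150:310,240:400],alpha=1.5),None,fx=4,fy=4,interpolation=cv2.INTER_CUBIC))
```

```text
19.4 [ 4.32969910e-01  4.74655072e-01  1.67770791e+00 -2.82301285e-04
  9.89456841e-01  2.03002289e+00] [506.01203468 306.42052907 195.97287117] [-1.57089542e+00 -3.12154780e-04 -1.59689791e+00] [ 0.51264879 -0.13623162 -3.44829241] [0.00967159 0.15934792 0.03242289] 0.3509700544497024
```

View pics/c8.png

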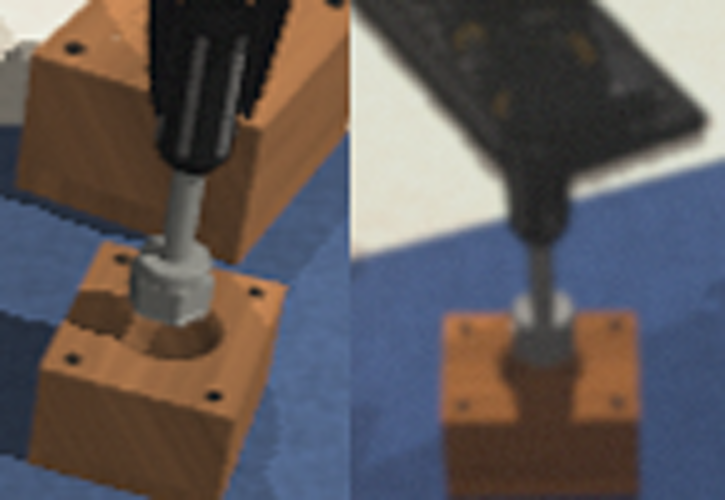

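View pics/w8.png

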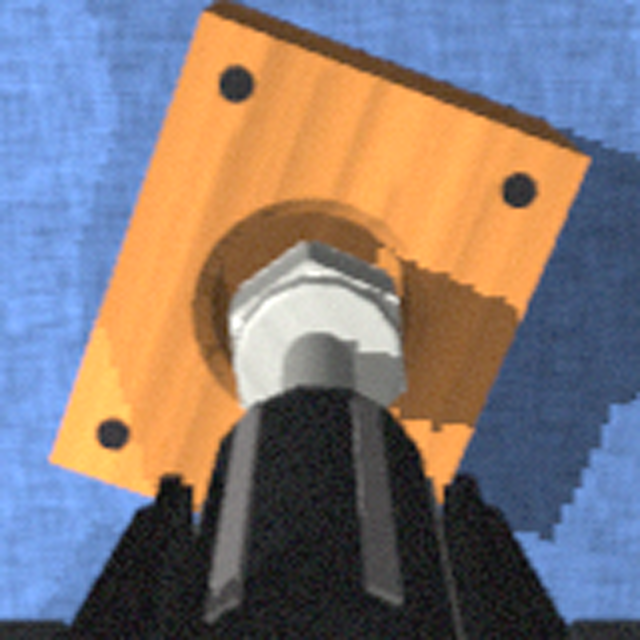

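Call:
jog_arm:
  series:
    - {"dx": -0.0013, "dy": 0.001, "dz": -0.004, "rx": 0, "ry": 0, "rz": 0, "gripper": 0.2}
    - {"dx": 0, "dy": 0, "dz": -0.006, "rx": 0, "ry": 0, "rz": 0, "gripper": 0.2}
    - {"dx": 0, "dy": 0, "dz": -0.006, "rx": 0, "ry": 0, "rz": 0, "gripper": 0.2}
    - {"dx": 0, "dy": 0, "dz": -0.006, "rx": 0, "ry": 0, "rz": 0, "gripper": 0.2}
    - {"dx": 0, "dy": 0, "dz": 0, "rx": 0, "ry": 0, "rz": 0, "gripper": 0.2}

```text
t: 20.05
eef_pos: [503.8, 307.8, 172.5]
tcp_rot: [-1.572, -0.001, -1.595]
ft_force: [-0.5, 0.1, -3.4]
opening: 0.352
```

Call:
jog_arm:
  series:
    - {"dx": 0, "dy": 0, "dz": -0.01, "rx": 0, "ry": 0, "rz": 0, "gripper": 0.2}
    - {"dx": 0, "dy": 0, "dz": -0.01, "rx": 0, "ry": 0, "rz": 0, "gripper": 0.2}
    - {"dx": 0, "dy": 0, "dz": -0.01, "rx": 0, "ry": 0, "rz": 0, "gripper": 0.2}
    - {"dx": 0, "dy": 0, "dz": -0.005, "rx": 0, "ry": 0, "rz": 0, "gripper": 0.2}
    - {"dx": 0, "dy": 0, "dz": 0, "rx": 0, "ry": 0, "rz": 0, "gripper": 0.2}

```text
t: 20.55
eef_pos: [503.8, 307.9, 137.5]
tcp_rot: [-1.572, -0.001, -1.595]
ft_force: [-0.3, -0.3, -3.2]
opening: 0.353
```

Call:
jog_arm:
  series:
    - {"dx": 0, "dy": 0, "dz": -0.001, "rx": 0, "ry": 0, "rz": 0, "gripper": 0.2}
    - {"dx": 0, "dy": 0, "dz": -0.001, "rx": 0, "ry": 0, "rz": 0, "gripper": 0.2}
    - {"dx": 0, "dy": 0, "dz": -0.001, "rx": 0, "ry": 0, "rz": 0, "gripper": 0.2}
    - {"dx": 0, "dy": 0, "dz": 0, "rx": 0, "ry": 0, "rz": 0, "gripper": 0.2}

```text
t: 20.95
eef_pos: [504.2, 308.0, 135.7]
tcp_rot: [-1.571, 0.0, -1.595]
ft_force: [0.9, 0.1, -4.0]
opening: 0.357
```

Call:
jog_arm:
  series:
    - {"dx": 0, "dy": 0, "dz": 0, "rx": 0, "ry": 0, "rz": 0, "gripper": 0.2}

```text
t: 21.05
eef_pos: [504.2, 308.0, 135.7]
tcp_rot: [-1.571, -0.0, -1.595]
ft_force: [-0.0, -0.2, -3.5]
opening: 0.352
```

Run:
```python
from h import *
st=env.state(); print(st['eef_pos'],st['ft_force'])
```

```text
[504.18365001 308.00341228 135.73704015] [-0.02653461 -0.23167527 -3.54101712]
```

Call:
jog_arm:
  series:
    - {"dx": 0, "dy": 0, "dz": -0.0005, "rx": 0, "ry": 0, "rz": 0, "gripper": 0.2}
    - {"dx": 0, "dy": 0, "dz": 0, "rx": 0, "ry": 0, "rz": 0, "gripper": 0.2}

```text
t: 21.25
eef_pos: [504.2, 308.0, 135.1]
tcp_rot: [-1.571, -0.0, -1.595]
ft_force: [-0.1, -0.3, -3.2]
opening: 0.352
```

Call:
jog_arm:
  series:
    - {"dx": 0, "dy": 0, "dz": -0.0005, "rx": 0, "ry": 0, "rz": 0, "gripper": 0.2}
    - {"dx": 0, "dy": 0, "dz": 0, "rx": 0, "ry": 0, "rz": 0, "gripper": 0.2}

```text
t: 21.45
eef_pos: [504.1, 308.0, 134.5]
tcp_rot: [-1.571, -0.0, -1.595]
ft_force: [0.3, 0.2, -3.2]
opening: 0.356
```

Call:
jog_arm:
  series:
    - {"dx": 0, "dy": 0, "dz": -0.0005, "rx": 0, "ry": 0, "rz": 0, "gripper": 0.2}
    - {"dx": 0, "dy": 0, "dz": 0, "rx": 0, "ry": 0, "rz": 0, "gripper": 0.2}

```text
t: 21.65
eef_pos: [504.1, 308.0, 134.1]
tcp_rot: [-1.571, -0.0, -1.595]
ft_force: [-0.8, 0.1, -2.5]
opening: 0.357
```

Call:
jog_arm:
  series:
    - {"dx": 0, "dy": 0, "dz": -0.0005, "rx": 0, "ry": 0, "rz": 0, "gripper": 0.2}
    - {"dx": 0, "dy": 0, "dz": 0, "rx": 0, "ry": 0, "rz": 0, "gripper": 0.2}

```text
t: 21.85
eef_pos: [504.1, 308.0, 133.6]
tcp_rot: [-1.571, -0.0, -1.595]
ft_force: [0.3, 0.2, -3.4]
opening: 0.35
```

Call:
jog_arm:
  series:
    - {"dx": 0, "dy": 0, "dz": -0.0005, "rx": 0, "ry": 0, "rz": 0, "gripper": 0.2}
    - {"dx": 0, "dy": 0, "dz": 0, "rx": 0, "ry": 0, "rz": 0, "gripper": 0.2}

```text
t: 22.05
eef_pos: [504.2, 308.0, 133.4]
tcp_rot: [-1.571, -0.0, -1.595]
ft_force: [-1.8, -0.5, 0.3]
opening: 0.354
```

Call:
jog_arm:
  series:
    - {"dx": 0, "dy": 0, "dz": -0.0005, "rx": 0, "ry": 0, "rz": 0, "gripper": 0.2}
    - {"dx": 0, "dy": 0, "dz": 0, "rx": 0, "ry": 0, "rz": 0, "gripper": 0.2}

```text
t: 22.25
eef_pos: [504.3, 308.0, 133.3]
tcp_rot: [-1.57, 0.0, -1.595]
ft_force: [-1.6, -0.1, 5.3]
opening: 0.352
```

Call:
jog_arm:
  series:
    - {"dx": 0, "dy": 0, "dz": 0.0005, "rx": 0, "ry": 0, "rz": 0, "gripper": 0.8}
    - {"dx": 0, "dy": 0, "dz": 0, "rx": 0, "ry": 0, "rz": 0, "gripper": 0.8}
    - {"dx": 0, "dy": 0, "dz": 0, "rx": 0, "ry": 0, "rz": 0, "gripper": 0.8}
    - {"dx": 0, "dy": 0, "dz": 0, "rx": 0, "ry": 0, "rz": 0, "gripper": 0.8}
    - {"dx": 0, "dy": 0, "dz": 0.01, "rx": 0, "ry": 0, "rz": 0, "gripper": 0.8}
    - {"dx": 0, "dy": 0, "dz": 0.03, "rx": 0, "ry": 0, "rz": 0, "gripper": 0.8}
    - {"dx": 0, "dy": 0, "dz": 0.04, "rx": 0, "ry": 0, "rz": 0, "gripper": 0.8}
    - {"dx": 0, "dy": 0, "dz": 0.04, "rx": 0, "ry": 0, "rz": 0, "gripper": 0.8}
    - {"dx": 0, "dy": 0, "dz": 0, "rx": 0, "ry": 0, "rz": 0, "gripper": 0.8}

```text
t: 23.15
eef_pos: [505.7, 308.8, 259.1]
tcp_rot: [-1.563, 0.004, -1.595]
ft_force: [1.1, -0.3, -0.0]
opening: 0.796
```

Run:
```python
from h import *
st=env.state(); print(st['t'],st['joints'],st['eef_pos'],st['tcp_rot'],st['ft_force'],st['opening'])
for n in ("scene","side"):
    cv2.imwrite(f"pics/{n}9.png",env.read_camera(n)[:,:,::-1])
s=cv2.imread("pics/scene9.png");d=cv2.imread("pics/side9.png")
a=s[150:290,390:490];b=d[100:240,220:320]
cv2.imwrite("pics/c9.png",cv2.resize(np.hstack([a,b]),None,fx=4,fy=4,interpolation=cv2.INTER_CUBIC))
c=s[210:330,260:360];e=d[210:330,290:390]
cv2.imwrite("pics/c10.png",cv2.resize(np.hstack([c,e]),None,fx=4,fy=4,interpolation=cv2.INTER_CUBIC))
```

```text
23.15 [ 4.36805480e-01  4.09341458e-01  1.60425130e+00 -5.34809663e-05
  1.11887033e+00  2.03185861e+00] [505.66631863 308.8022405  259.12168824] [-1.56259852  0.00401842 -1.59501352] [ 1.09378023 -0.29644488 -0.00834905] 0.7957144512975756
```

View pics/c9.png

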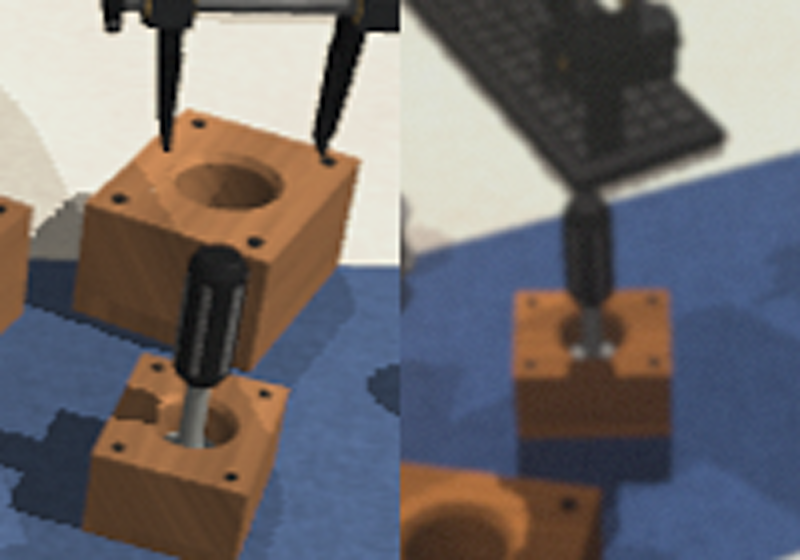

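View pics/c10.png

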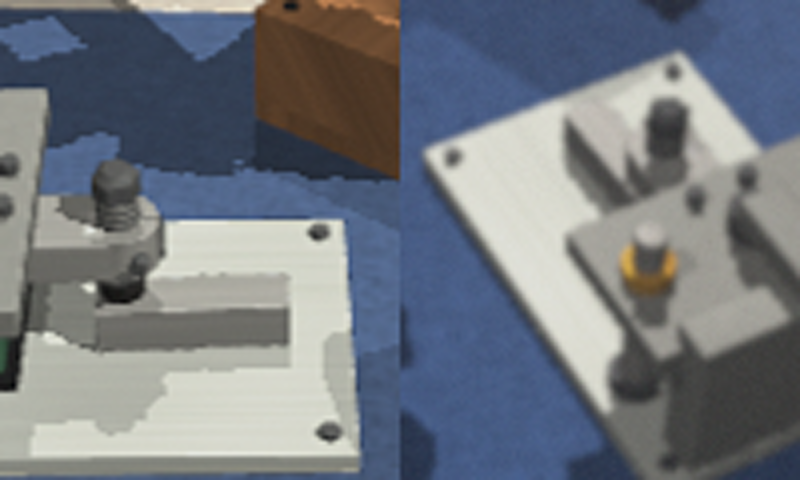

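Call:
jog_arm:
  series:
    - {"dx": 0.008, "dy": -0.0225, "dz": 0, "rx": 0, "ry": 0, "rz": 7.9, "gripper": 0.8}
    - {"dx": 0.008, "dy": -0.0225, "dz": 0, "rx": 0, "ry": 0, "rz": 7.9, "gripper": 0.8}
    - {"dx": 0.008, "dy": -0.0225, "dz": 0, "rx": 0, "ry": 0, "rz": 7.9, "gripper": 0.8}
    - {"dx": 0.008, "dy": -0.0225, "dz": 0, "rx": 0, "ry": 0, "rz": 7.9, "gripper": 0.8}
    - {"dx": 0.008, "dy": -0.0225, "dz": 0, "rx": 0, "ry": 0, "rz": 7.9, "gripper": 0.8}
    - {"dx": 0.008, "dy": -0.0225, "dz": 0, "rx": 0, "ry": 0, "rz": 7.9, "gripper": 0.8}
    - {"dx": 0.008, "dy": -0.0225, "dz": 0, "rx": 0, "ry": 0, "rz": 7.9, "gripper": 0.8}
    - {"dx": 0.008, "dy": -0.0225, "dz": -0.015, "rx": 0, "ry": 0, "rz": 7.9, "gripper": 0.8}
    - {"dx": 0.008, "dy": -0.0225, "dz": -0.015, "rx": 0, "ry": 0, "rz": 7.9, "gripper": 0.8}
    - {"dx": 0.008, "dy": -0.0225, "dz": -0.015, "rx": 0, "ry": 0, "rz": 7.9, "gripper": 0.8}
    - {"dx": 0.008, "dy": -0.0225, "dz": -0.02, "rx": 0, "ry": 0, "rz": 7.9, "gripper": 0.8}
    - {"dx": 0.004, "dy": -0.0205, "dz": -0.02, "rx": 0, "ry": 0, "rz": 7.9, "gripper": 0.8}

```text
t: 24.45
eef_pos: [596.0, 38.9, 166.2]
tcp_rot: [-1.571, 0.002, 0.065]
ft_force: [-0.6, 0.2, 0.4]
opening: 0.797
```

Call:
jog_arm:
  series:
    - {"dx": 0, "dy": 0, "dz": 0, "rx": 0, "ry": 0, "rz": 0, "gripper": 0.8}
    - {"dx": 0, "dy": 0, "dz": 0, "rx": 0, "ry": 0, "rz": 0, "gripper": 0.8}

```text
t: 24.65
eef_pos: [595.7, 39.9, 167.3]
tcp_rot: [-1.57, 0.002, 0.055]
ft_force: [0.3, 0.7, -0.3]
opening: 0.796
```

Run:
```python
from h import *
np.set_printoptions(precision=1,suppress=True)
st=env.state(); print(st['t'],st['joints'],st['eef_pos'],st['tcp_rot'],st['ft_force'],st['opening'])
import pickle; pickle.dump(st,open("st11.pkl","wb"))
cv2.imwrite("pics/w11.png",env.read_camera("wrist")[:,:,::-1])
f=lambda x,y:(260+(x-1.5)/4,210+(y-1.5)/4)
for p in ((288,309),(290,273),(97,317)): print(onz("scene",f(*p),45))
g=lambda x,y:(290+(x-401.5)/4,210+(y-1.5)/4)
for p in ((566,105),(610,95)): print("side",onz("side",g(*p),45))
```

```text
24.65 [-0.   0.5  1.7  0.   0.9 -0.1] [595.7  39.9 167.3] [-1.6  0.   0.1] [ 0.3  0.7 -0.3] 0.7964840851174019
[614.5  58.9  45. ]
[583.7  58.8  45. ]
[625.9 -47.2  45. ]
side [586.5  64.5  45. ]
side [617.   60.8  45. ]
```

View pics/w11.png

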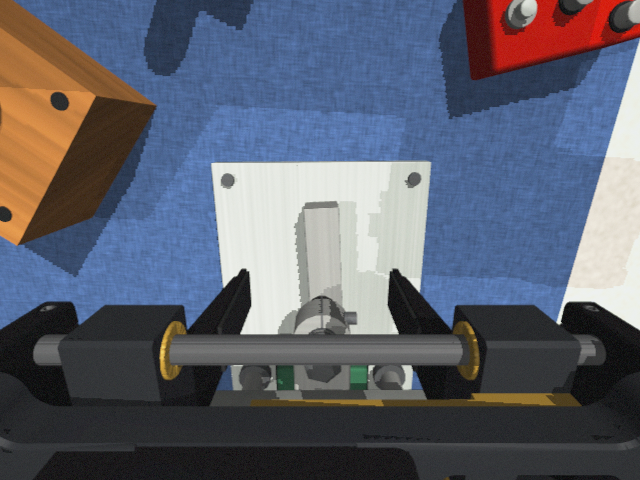

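Run:
```python
from h import *
np.set_printoptions(precision=1,suppress=True)
import pickle; st=pickle.load(open("st11.pkl","rb"))
print(st['tcp_rot'])
im=cv2.imread("pics/w11.png")
cv2.imwrite("pics/w11c.png",cv2.resize(im[190:310,280:365],None,fx=6,fy=6,interpolation=cv2.INTER_CUBIC)[:, :])
```

```text
[-1.6  0.   0.1]
```

View pics/w11c.png

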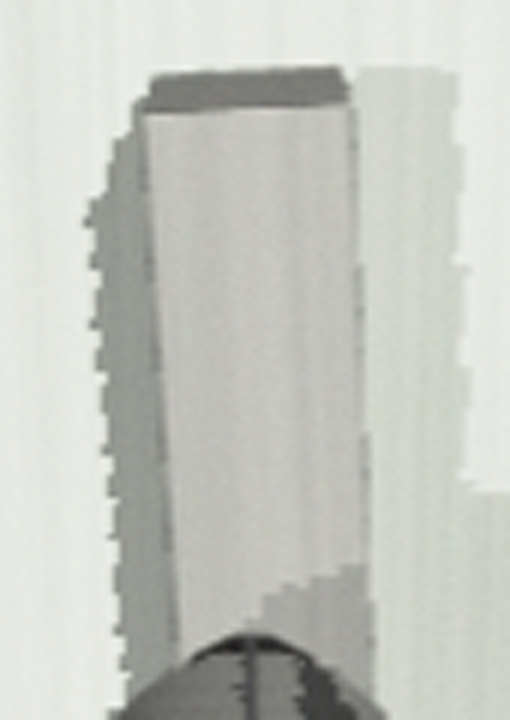

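Run:
```python
from h import *
np.set_printoptions(precision=2,suppress=True)
import pickle; st=pickle.load(open("st11.pkl","rb"))
f=lambda x,y:(280+(x-2.5)/6,190+(y-2.5)/6)
P={k:wonz(st,f(*p),45) for k,p in dict(fl=(147,113),fr=(352,105),bl=(178,640),br=(370,560)).items()}
print(P)
d=P['fl']-P['bl'];e=P['fr']-P['br'];print(np.degrees(np.arctan2(d[1],d[0])),np.degrees(np.arctan2(e[1],e[0])),np.linalg.norm(P['fl']-P['fr']))
m=(P['fl']+P['fr'])/2; print(m, np.degrees(np.arctan2(*(P['fr']-P['fl'])[:2][::-1])))
print(np.degrees(st['tcp_rot']))
```

```text
{'fl': array([581.48,  59.83,  45.  ]), 'fr': array([610.39,  62.57,  45.  ]), 'bl': array([589.64, -22.4 ,  45.  ]), 'br': array([618.07,  -7.4 ,  45.  ])}
95.66621979580309 96.26695432053859 29.032102493982354
[595.93  61.2   45.  ] 5.41411494635837
[-89.98   0.12   3.18]
```

Call:
jog_arm:
  series:
    - {"dx": 0.0015, "dy": 0, "dz": -0.02, "rx": 0, "ry": 0, "rz": 2.5, "gripper": 0.7}
    - {"dx": 0, "dy": 0, "dz": -0.025, "rx": 0, "ry": 0, "rz": 0, "gripper": 0.7}
    - {"dx": 0, "dy": 0, "dz": -0.025, "rx": 0, "ry": 0, "rz": 0, "gripper": 0.7}
    - {"dx": 0, "dy": 0, "dz": -0.025, "rx": 0, "ry": 0, "rz": 0, "gripper": 0.7}
    - {"dx": 0, "dy": 0, "dz": -0.01, "rx": 0, "ry": 0, "rz": 0, "gripper": 0.7}
    - {"dx": 0, "dy": 0, "dz": 0, "rx": 0, "ry": 0, "rz": 0, "gripper": 0.7}
    - {"dx": 0, "dy": 0, "dz": 0, "rx": 0, "ry": 0, "rz": 0, "gripper": 0.7}

```text
t: 25.4
eef_pos: [598.2, 40.4, 64.2]
tcp_rot: [-1.571, -0.001, 0.103]
ft_force: [-0.6, 0.2, 0.4]
opening: 0.7
```

Run:
```python
from h import *
st=env.state(); print(st['t'],st['joints'],st['eef_pos'],st['tcp_rot'],st['ft_force'],st['opening'])
import pickle; pickle.dump(st,open("st12.pkl","wb"))
im=env.read_camera("wrist")[:,:,::-1]
cv2.imwrite("pics/w12.png",im)
```

```text
25.4 [-4.26592086e-02  6.53814384e-01  1.76770377e+00  3.80161361e-05
  7.18659791e-01 -1.45588263e-01] [598.16965117  40.43360916  64.22440526] [-1.57097676e+00 -1.40338028e-03  1.02900584e-01] [-0.62397626  0.19693956  0.42071854] 0.7002365235956289
```

View pics/w12.png

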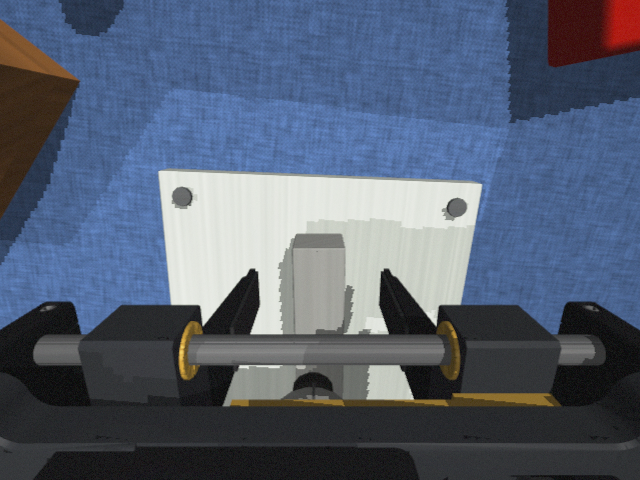

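Call:
jog_arm:
  series:
    - {"dx": 0, "dy": 0, "dz": -0.015, "rx": 0, "ry": 0, "rz": 0, "gripper": 0.7}
    - {"dx": 0, "dy": 0, "dz": -0.015, "rx": 0, "ry": 0, "rz": 0, "gripper": 0.6}
    - {"dx": 0, "dy": 0, "dz": -0.005, "rx": 0, "ry": 0, "rz": 0, "gripper": 0.5}
    - {"dx": 0, "dy": 0, "dz": 0, "rx": 0, "ry": 0, "rz": 0, "gripper": 0.4}
    - {"dx": 0, "dy": 0, "dz": 0, "rx": 0, "ry": 0, "rz": 0, "gripper": 0.2}
    - {"dx": 0, "dy": 0, "dz": 0, "rx": 0, "ry": 0, "rz": 0, "gripper": 0.2}
    - {"dx": 0, "dy": 0, "dz": 0, "rx": 0, "ry": 0, "rz": 0, "gripper": 0.2}
    - {"dx": 0, "dy": 0, "dz": 0, "rx": 0, "ry": 0, "rz": 0, "gripper": 0.2}

```text
t: 26.25
eef_pos: [597.8, 40.0, 28.0]
tcp_rot: [-1.571, -0.0, 0.103]
ft_force: [1.1, 0.7, -3.5]
opening: 0.314
```

Run:
```python
from h import *
st=env.state(); print(st['t'],st['eef_pos'],st['tcp_rot'],st['ft_force'],st['moment'],st['opening'])
```

```text
26.25 [597.75570652  39.96618247  28.00653199] [-1.57086810e+00 -3.00463404e-04  1.03203978e-01] [ 1.11926693  0.68022356 -3.51157284] [-0.05645856 -0.23448724  0.10988027] 0.31391444504730104
```

Call:
jog_arm:
  series:
    - {"dx": -0.0001, "dy": 0.001, "dz": 0, "rx": 0, "ry": 0, "rz": 0, "gripper": 0.2}
    - {"dx": -0.0001, "dy": 0.001, "dz": 0, "rx": 0, "ry": 0, "rz": 0, "gripper": 0.2}
    - {"dx": -0.0001, "dy": 0.001, "dz": 0, "rx": 0, "ry": 0, "rz": 0, "gripper": 0.2}

```text
t: 26.55
eef_pos: [597.3, 42.5, 28.0]
tcp_rot: [-1.571, 0.0, 0.103]
ft_force: [1.1, -4.9, -3.2]
opening: 0.315
```

Call:
jog_arm:
  series:
    - {"dx": -0.0001, "dy": 0.0015, "dz": 0, "rx": 0, "ry": 0, "rz": 0, "gripper": 0.2}
    - {"dx": -0.0002, "dy": 0.0015, "dz": 0, "rx": 0, "ry": 0, "rz": 0, "gripper": 0.2}

```text
t: 26.75
eef_pos: [596.9, 45.5, 28.0]
tcp_rot: [-1.571, 0.0, 0.103]
ft_force: [0.6, -5.1, -4.0]
opening: 0.311
```

Call:
jog_arm:
  series:
    - {"dx": -0.0002, "dy": 0.002, "dz": 0, "rx": 0, "ry": 0, "rz": 0, "gripper": 0.2}
    - {"dx": -0.0002, "dy": 0.002, "dz": 0, "rx": 0, "ry": 0, "rz": 0, "gripper": 0.2}

```text
t: 26.95
eef_pos: [596.5, 49.5, 28.0]
tcp_rot: [-1.571, 0.001, 0.103]
ft_force: [0.6, -5.1, -3.9]
opening: 0.313
```

Call:
jog_arm:
  series:
    - {"dx": -0.0004, "dy": 0.004, "dz": 0, "rx": 0, "ry": 0, "rz": 0, "gripper": 0.2}
    - {"dx": -0.0004, "dy": 0.004, "dz": 0, "rx": 0, "ry": 0, "rz": 0, "gripper": 0.2}

```text
t: 27.15
eef_pos: [595.6, 57.5, 28.0]
tcp_rot: [-1.571, 0.001, 0.103]
ft_force: [0.8, -6.8, -3.1]
opening: 0.316
```

Call:
jog_arm:
  series:
    - {"dx": -0.0004, "dy": 0.004, "dz": 0, "rx": 0, "ry": 0, "rz": 0, "gripper": 0.2}
    - {"dx": -0.0004, "dy": 0.004, "dz": 0, "rx": 0, "ry": 0, "rz": 0, "gripper": 0.2}
    - {"dx": -0.0004, "dy": 0.004, "dz": 0, "rx": 0, "ry": 0, "rz": 0, "gripper": 0.2}

```text
t: 27.45
eef_pos: [594.4, 69.8, 28.0]
tcp_rot: [-1.571, 0.001, 0.103]
ft_force: [-0.4, -2.2, -3.4]
opening: 0.311
```

Call:
jog_arm:
  series:
    - {"dx": -0.0004, "dy": 0.004, "dz": 0, "rx": 0, "ry": 0, "rz": 0, "gripper": 0.2}
    - {"dx": -0.0004, "dy": 0.004, "dz": 0, "rx": 0, "ry": 0, "rz": 0, "gripper": 0.2}
    - {"dx": -0.0004, "dy": 0.004, "dz": 0, "rx": 0, "ry": 0, "rz": 0, "gripper": 0.2}

```text
t: 27.75
eef_pos: [593.3, 82.4, 28.0]
tcp_rot: [-1.571, 0.0, 0.103]
ft_force: [0.2, -0.5, -3.8]
opening: 0.314
```

Run:
```python
from h import *
st=env.state(); print(st['t'],st['eef_pos'],st['tcp_rot'],st['ft_force'],st['moment'],st['opening'])
for n in ("scene","side"): cv2.imwrite(f"pics/{n}13.png",env.read_camera(n)[:,:,::-1])
s=cv2.imread("pics/scene13.png");d=cv2.imread("pics/side13.png")
c=s[200:340,250:370];e=d[190:330,290:390]
cv2.imwrite("pics/c13.png",cv2.resize(np.hstack([c,e]),None,fx=3.6,fy=3.6,interpolation=cv2.INTER_CUBIC))
```

```text
27.75 [593.25048397  82.40847894  28.02889946] [-1.57070488e+00  2.93713100e-04  1.03081702e-01] [ 0.16524013 -0.541041   -3.77909365] [-0.20019254 -0.0104071  -0.03299161] 0.313867993314736
```

View pics/c13.png

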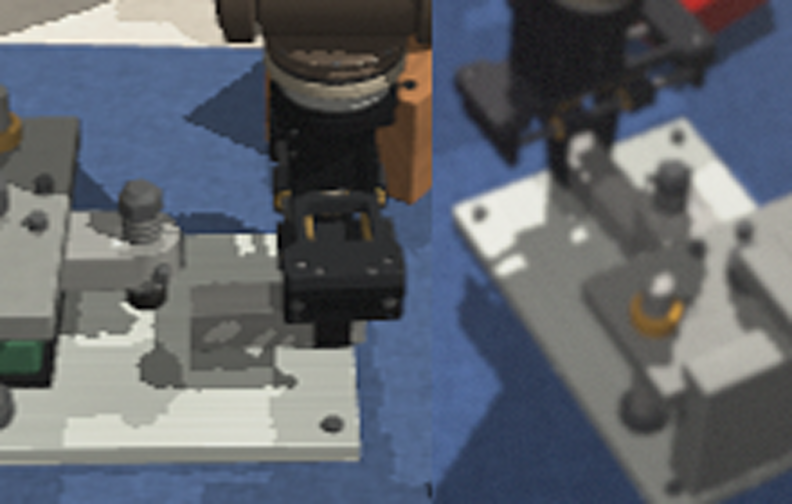

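Call:
jog_arm:
  series:
    - {"dx": 0, "dy": 0, "dz": -0.0003, "rx": 0, "ry": 0, "rz": 0, "gripper": 0.2}
    - {"dx": 0, "dy": 0, "dz": 0, "rx": 0, "ry": 0, "rz": 0, "gripper": 0.2}

```text
t: 28.05
eef_pos: [593.5, 82.2, 28.0]
tcp_rot: [-1.571, -0.0, 0.103]
ft_force: [-0.2, 2.3, 0.1]
opening: 0.317
```

Call:
jog_arm:
  series:
    - {"dx": 0, "dy": 0, "dz": 0, "rx": 0, "ry": 0, "rz": 0, "gripper": 0.7}
    - {"dx": 0, "dy": 0, "dz": 0, "rx": 0, "ry": 0, "rz": 0, "gripper": 0.7}
    - {"dx": 0, "dy": 0, "dz": 0, "rx": 0, "ry": 0, "rz": 0, "gripper": 0.7}
    - {"dx": 0, "dy": 0, "dz": 0, "rx": 0, "ry": 0, "rz": 0, "gripper": 0.7}
    - {"dx": 0, "dy": 0, "dz": 0, "rx": 0, "ry": 0, "rz": 0, "gripper": 0.7}
    - {"dx": 0, "dy": 0, "dz": 0.01, "rx": 0, "ry": 0, "rz": 0, "gripper": 0.7}
    - {"dx": 0, "dy": 0, "dz": 0.03, "rx": 0, "ry": 0, "rz": 0, "gripper": 0.7}
    - {"dx": 0, "dy": 0, "dz": 0.05, "rx": 0, "ry": 0, "rz": 0, "gripper": 0.7}
    - {"dx": 0, "dy": 0, "dz": 0.05, "rx": 0, "ry": 0, "rz": 0, "gripper": 0.7}
    - {"dx": 0, "dy": 0, "dz": 0.05, "rx": 0, "ry": 0, "rz": 0, "gripper": 0.7}
    - {"dx": 0, "dy": 0, "dz": 0.04, "rx": 0, "ry": 0, "rz": 0, "gripper": 0.7}

```text
t: 29.15
eef_pos: [593.3, 82.0, 261.8]
tcp_rot: [-1.571, -0.003, 0.103]
ft_force: [-0.4, -0.3, -0.2]
opening: 0.7
```

Call:
jog_arm:
  series:
    - {"dx": -0.03, "dy": 0, "dz": 0.03, "rx": 0, "ry": 0, "rz": 0, "gripper": 0.7}
    - {"dx": -0.03, "dy": 0, "dz": 0.02, "rx": 0, "ry": 0, "rz": 0, "gripper": 0.7}
    - {"dx": 0, "dy": 0, "dz": 0, "rx": 0, "ry": 0, "rz": 0, "gripper": 0.7}
    - {"dx": 0, "dy": 0, "dz": 0, "rx": 0, "ry": 0, "rz": 0, "gripper": 0.7}

```text
t: 29.55
eef_pos: [533.3, 82.0, 308.9]
tcp_rot: [-1.571, -0.002, 0.103]
ft_force: [-0.3, -0.1, -0.4]
opening: 0.7
```

Run:
```python
from h import *
st=env.state(); print(st['t'],st['eef_pos'],st['tcp_rot'],st['ft_force'],st['qvel'])
for n in ("scene","side","wrist"): cv2.imwrite(f"pics/{n}14.png",env.read_camera(n)[:,:,::-1])
```

```text
29.55 [533.28332252  81.99951855 308.93231913] [-1.57098813 -0.00214369  0.10315732] [-0.32411829 -0.12121218 -0.43631558] [-0.0006507   0.04435822 -0.00385967  0.00047695 -0.00752025 -0.00041999]
```

View pics/scene14.png

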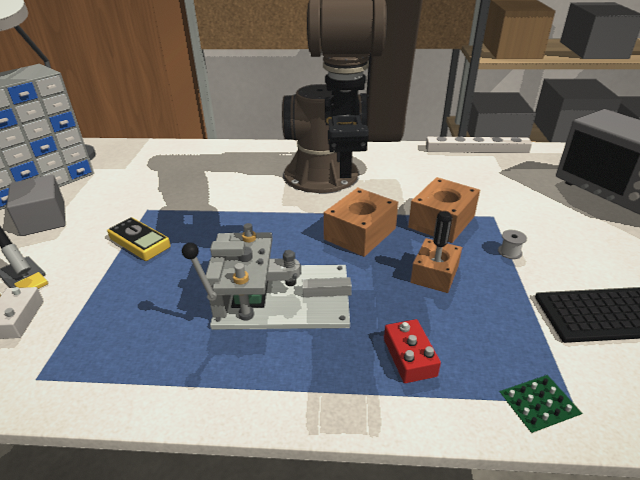

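View pics/side14.png

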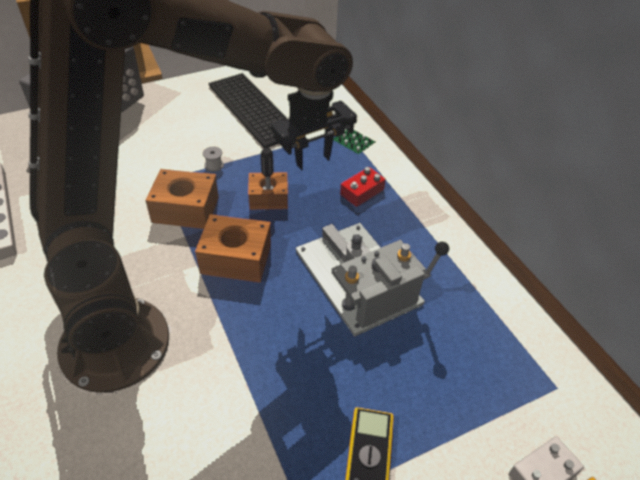

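View pics/wrist14.png

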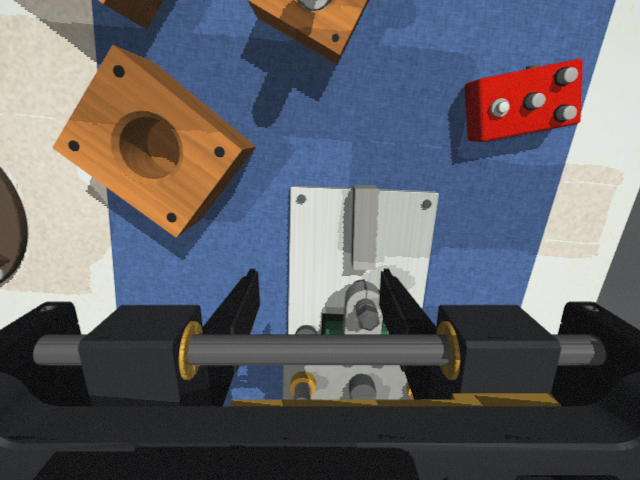

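Run:
```python
from cell import env
print(env.job_done())
```

```text
the job is handed in; nothing more can be done
None
```

I set the depth stop so the block is lightly nipped, put the driver back in its stand, drew the block out, and handed the job in at about 29.7 s of the 72 s allowed. I returned the driver before drawing the block; the task text could also be read as the other way round.

- **Setting:** The spindle went from about 193° to about 497°, turning the driver in two grips. That puts it about 0.9 mm past first touch, a nip of roughly 3.6 N.
- **How the angle was checked:** The wrist picture of the hexagon head gave the angle to within a multiple of 60°. The heights at which the driver seated, on the head and in the stand, picked out the right multiple, with the same offset of about +0.25 mm both times.
- **Drag:** Pulling the block took about 5–7 N under the foot and about 0.5 N once it was free. The gripper was carrying part of the block's weight during the pull.
- **Final pictures:**
  - The block lies flat on the press base about 42 mm forward, its far end clear of the foot. Its front end is at or slightly past the base's front edge.
  - The driver stands upright in the smallest stand.
  - The pedal, multimeter and spool look unmoved.
  - The arm is clear of everything.

One disagreement: the wrist camera differed from the fixed cameras by about 2–3 mm. I corrected for it using how the parts sat relative to each other and the measured forces.

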